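Set the sine plate and load the tilt sensor modules for calibration

ROBOT

A 6-joint arm with a two-finger parallel gripper is mounted at the origin on a cart in front of the work surface, level with it; the furniture and walls round the work are solid. World frame = base frame: x ahead of the robot, y to its left, z up, the work surface at z = 0. Lengths are in m, angles in rad, forces in N, time in s.
With the tool pointing down it reaches from about 0.25 to 0.85 m from the base axis. Payload 12.5 kg.
Tool frame: the origin (TCP) lies on the front face of the gripper's body, between the roots of the fingers; the fingertips stand 84 mm ahead of it and the grasp point (between the pads) lies 65 mm ahead of it (manip.grasp_offset is the distance from the TCP to the grasp point, in m); z points along the fingers, y is the direction in which the jaws open and shut (so a half turn about z gives the same grasp; the last joint's range is limited). The gripper opens to 93 mm and grips with 3 to 60 N. Pads are 15 mm wide; open, the fingers measure 128 mm over their backs; the gripper's body (75 mm by 188 mm) begins 65 mm behind the grasp point.
Start: joints at [-1.255, 0.351, 1.652, -0, 1.139, -0.085], TCP at [0.215, -0.506, 0.303] pointing down, gripper open.
Joint ranges: [-2.75, 2.75], [-0.79, 2.1], [0.01, 2.65], [-1.57, 4.71], [0.07, 3.14], [-2.87, 2.87]. Speed limits (rad/s): [2.22, 2.22, 2.79, 3.14, 3.14, 3.14].

INTERFACE

Orientations are given as a unit quaternion [x, y, z, w].
In Python, from cell import get_obs, imaging, workorder, nets, manip gives the robot as it stands.
- The arm moves only by the tool step_arm, never from a script. Its argument "targets" is text: rows parted by semicolons, each of 7 numbers parted by spaces: the shift along the tool's x, y, z in units of 25 mm (1.0 is 25 mm), then the turn, a rotation vector about the tool's x, y, z in units of 8 degrees (1.0 is 8 degrees), then the opening, from 0 (shut) to 1 (fully open). A call has 1 to 20 rows; each row shifts and turns the commanded pose from where the row before left it, along the tool's axes as they then stand; what a row does not reach is not made up. A row lasts 1/10 s, in which the tool goes at most 50 mm and 8.59 degrees, less where a joint would pass 70% of its speed; a pose out of reach is approached as far as the arm can. A call is refused whole if a number of a shift passes 1 or a number of a turn 1, either way. A call with a gripper value outside its range is refused whole. The fingers move at their own pace and stop on an object; the grip force is fixed at half the most. Time passes only in rows, so rows that do not move let the fingers close. It gives the time, the measured TCP pose, the force and the opening at its end, in the units of the state.
- get_obs(): the state, without advancing time (a new reading comes with each control period).
- imaging.get_image(name): name is "scene" or "top" or "wrist"; returns a dict with "img" (384x512x3 uint8, red, green, blue), "depth" (384x512 float32, m along the optical axis (not along the pixel's ray), 0 where there is no reading), "K" (3x3 intrinsics, pixels), "R" (3x3) and "t" (3): a world point X has camera coordinates R X + t; the wrist camera has in their place "T_tool_cam" (4x4, takes a point from camera to tool coordinates, whose origin is the TCP and whose axes are the flange's). Camera axes: x right, y down, z forward; pixel columns grow to the right and rows downward; lengths in m; the calibration is good to about 2 mm. The wrist camera is an equidistant fisheye: a pixel r from the principal point sees the ray r / f radians off the axis. A picture is of the moment at which its call begins: read the wrist's pose just before it.
- workorder.sign_off(): hands the job in, once; it reports no verdict.
Trained networks look in the newest picture that a camera, given by its name, has taken for a name from the list of things; names that differ only in an ending like _2 or _b are one class to them, and where a whole thing is asked for, a point or a joint stands for the part that bears it (a point fixed in the world has none). Each returns a list of dicts, best first, with "confidence" (0 to 1); they miss things now and then, are a little off and sometimes report something else, mostly with a low value. They report only what shows in the picture. A call takes as long as a camera call.
- nets.spot_in(query, camera): "xyz" ([x, y, z] in m, in world coordinates, good to about 4 mm: the middle of the surface that is visible of it).
- nets.outline_of(query, camera): "region" (384x512 bool, what is visible of it).
- nets.landmark_of(query, camera): "xyz" ([x, y, z] in m, in world coordinates, good to about 4 mm: a listed point, or the origin of a listed thing).
The state is a dict: "time": time; "joint_pos": joint angles; "qd": joint speeds; "tau": joint torques, N m; "tcp_pos": TCP position; "orientation": TCP orientation; "force": force on the tool from outside, world axes, zero at the start; "torque": the same for the moment, N m; "width": finger opening in m.
Only numpy, scipy, OpenCV 4.12 (cv2) and the standard library are available. Lean on these libraries where they do the work, as an engineer would, in place of code of your own. Each camera call takes 0.05 s, during which the arm holds its last target.

TASK

Prepare the tilt calibration of the two sensor modules: swing the sine plate up, stack all the gauge blocks that lie on the bench squarely one on another (in any order) on the bright rectangle of its base, and let the plate down so that its roller rests on the stack. Only when the angle is set so, slide each module nose first into a sleeve of its own on the tilted plate, fully home. Leave the tape, the stamp and the battery where they are.

Things in the scene. Friction and masses are not known exactly. Their poses are not given: they have to be found in the camera images.
- land (a point): Centre of the stacking land, a bright 30 x 46 mm rectangle flush with the dark steel base (140 x 190 mm, 12 mm thick, fixed to the bench) of a sine plate; 12 mm over the bench. z is up, x parallel to the plate's hinge, y points from the hinge to the free end and is the long way of the rectangle. It lies under the plate when that is down.
- hinge (a point): Middle of the plate's hinge axis, 21 mm over the bench, 125 mm from the land in the land's -y. x is the hinge axis, y points along the plate from hinge to free end, z square to the plate (turning with it). The aluminium plate is 112 mm wide; its underside is at z = 4 mm, its top face at z = 16 mm; it reaches from y = -12 to 143 mm.
- sine_plate (a joint): Angle of the sine plate in rad: 0 = down and level, as at the start; grows as the free end is raised; 1.85 is its stop, where it leans past upright and stays open by itself. Below about 1.4 it sinks down by its own weight (about 0.6 kg), slowly, as the hinge is damped; nothing else holds it.
- knob (a point): Centre of the plate's black handle knob: a cylinder of 20 mm diameter and 24 mm length, axis parallel to the hinge, at y = 180, z = 10 mm in the hinge's frame, on a 12 mm wide tongue, 27 mm clear of the plate's end. Its two flat end faces can be gripped from above; it turns between the fingers as the plate swings. Frame as the plate's.
- roller: Steel roller of 18 mm diameter across the underside of the plate's free end, its axis (x) 130 mm from the hinge axis and at z = 0 in the hinge's frame; origin in its middle. With the plate down it just touches the level of the base's top; on a stack of height h the plate's angle is asin(h / 130 mm).
- slot_a (a point): One of two equal sleeves on the plate's top face, side by side, at x = -26 mm in the hinge's frame. The point is where a module's centre is when it is fully home: y = 40, z = 23 mm in the hinge's frame (the plate's). Modules slide in over the plate's top face along -y; the mouth, at y = 42 mm, opens towards the free end.
- slot_b (a point): The other sleeve, at x = +26 mm. Each sleeve is 32 mm wide, 15.5 mm high, 32 mm deep, with its inner end at y = 10 mm. The roof spans 15.5 to 18.5 mm over the plate; its front lip turns up to 21 mm and ends at y = 50 mm. Low rails (10 mm high) flare out from the mouth to y = 62 mm, where they are about 39 mm apart.
- block_1_centre (a point): Centre of a plain bright steel gauge block, 25 mm (x) by 40 mm (y) by 10 mm (thickness, z), 0.1 kg, lying flat. It may be absent (then no pose).
- block_2_centre (a point): Centre of a plain bright steel gauge block, 25 mm (x) by 40 mm (y) by 13 mm (thickness, z), 0.1 kg, lying flat. It may be absent (then no pose).
- block_3_centre (a point): Centre of a plain bright steel gauge block, 25 mm (x) by 40 mm (y) by 16 mm (thickness, z), 0.1 kg, lying flat. It may be absent (then no pose).
- block_4_centre (a point): Centre of a plain bright steel gauge block, 25 mm (x) by 40 mm (y) by 20 mm (thickness, z), 0.1 kg, lying flat. It may be absent (then no pose).
- module_1_centre (a point): Centre of the body of a tilt sensor module, 7 mm over its underside: a box 30 (x) by 60 (y) by 14 mm (z) whose front 6 mm at -y are a black nose (26 wide, 11 high). The nose goes in first. On top a black grip fin, 10 mm thick (x), 20 long (y), centred at y = +18 mm, 14 to 44 mm over the underside. 0.08 kg. Both are alike; either sleeve. Home, the rear 28 mm with the fin stay outside.
- module_2_centre (a point): Centre of the body of a tilt sensor module, 7 mm over its underside: a box 30 (x) by 60 (y) by 14 mm (z) whose front 6 mm at -y are a black nose (26 wide, 11 high). The nose goes in first. On top a black grip fin, 10 mm thick (x), 20 long (y), centred at y = +18 mm, 14 to 44 mm over the underside. 0.08 kg. Both are alike; either sleeve. Home, the rear 28 mm with the fin stay outside.
- tape_clear: Bystander: roll of clear tape, 55 mm across, 16 mm high; origin under its centre.
- date_stamp: Bystander: small stamp with a red knob handle, 25x42x65 mm; origin under its centre.
- battery: Bystander: flat battery pack, 36x56x11 mm; origin under its centre.

How it is judged:
On the way, in this order (a step that is already met when the one before it is completed fails the run):
1. all gauge blocks present are stacked squarely on the land (horizontal distance between each of block_1_centre, block_2_centre, block_3_centre, block_4_centre and land below 0.012 m and angle between the y axis of each of block_1_centre, block_2_centre, block_3_centre, block_4_centre and the y axis of land, either way round below 0.26 rad and angle between each of block_1_centre, block_2_centre, block_3_centre, block_4_centre's own z axis and vertical below 0.08 rad), for 0.2 s.
2. the plate is down and its roller rests on the stack (all of step 1 and contact force between roller and anything else above 0.5 N and value of joint sine_plate between 0.12 and 0.5 rad), for 0.3 s.
3. both modules are fully home in the sleeves of the set plate (all of step 2 and ((distance between module_1_centre and slot_a below 0.005 m and angle between the y axis of module_1_centre and the y axis of slot_a, either way round below 0.1 rad) or (distance between module_1_centre and slot_b below 0.005 m and angle between the y axis of module_1_centre and the y axis of slot_b, either way round below 0.1 rad)) and ((distance between module_2_centre and slot_a below 0.005 m and angle between the y axis of module_2_centre and the y axis of slot_a, either way round below 0.1 rad) or (distance between module_2_centre and slot_b below 0.005 m and angle between the y axis of module_2_centre and the y axis of slot_b, either way round below 0.1 rad))), for 0.2 s.
At the end, for the whole second after the job is handed in: All gauge blocks present lie flat in one stack, each centre within 12 mm of the land's centre (horizontally), square within 0.26 rad; the roller rests on the stack (over 0.5 N, plate at 0.12 to 0.5 rad); each module is within 5 mm and 0.1 rad of a sleeve's home point (all of step 3); the robot touches nothing.
It fails at once if the tape is moved more than 3 cm (distance of tape_clear from where it was at the start of the episode above 0.03 m).
It fails at once if the stamp is moved more than 3 cm (distance of date_stamp from where it was at the start of the episode above 0.03 m).
It fails at once if the battery is moved more than 3 cm (distance of battery from where it was at the start of the episode above 0.03 m).
Of block_1, block_2, block_3, block_4 only 2 to 3 are there at a start; the rules pass over those that are not, and their reading is None.
At some moment in a run one of module_1, module_2 may be knocked a few centimetres aside while the robot is not near it.
Once in a run the grip may slacken for a moment while it holds something.
It also fails if it takes over 210 s, if anything falls off the work surface, if the arm or the gripper's body presses on something with over 40 N, if the wrist force passes 120 N, or if a joint passes its speed limit or range.

## Working session

There is one attempt and no reset: what is moved stays moved. The work goes in short steps, Python scripts to look and compute and a tool call to move; the robot and the scene stay as the last step left them, time stands still between calls to the robot, and variables do not carry over. Pictures are saved under pics/ and viewed, and the job is handed in when it is done.

Besides the shell and the picture viewer there is one more tool, called after "Call:" by a JSON object that holds its "api" and its "payload", one argument or row to a line. step_arm: Moves the arm, as the interface text tells. Its arguments: {"type":"object","properties":{"targets":{"type":"string"}},"required":["targets"]}

```bash
mkdir -p pics; ls; cat > h.py <<'E'
import numpy as np, cv2
from cell import get_obs, imaging, workorder, nets, manip
from scipy.spatial.transform import Rotation as Ro
def save(cam,name):
    d=imaging.get_image(cam); cv2.imwrite(f'pics/{name}.png',cv2.cvtColor(d['img'],cv2.COLOR_RGB2BGR)); return d
def st():
    o=get_obs(); print('t',round(o['time'],2),'p',np.round(o['tcp_pos'],4),'R',np.round(Ro.from_quat(o['orientation']).as_matrix(),3).tolist(),'F',np.round(o['force'],1),'w',round(o['width'],4)); return o
def cloud(d):
    z=d['depth'];K=d['K'];v,u=np.mgrid[:384,:512]
    P=np.stack([(u-K[0,2])/K[0,0]*z,(v-K[1,2])/K[1,1]*z,z],-1)
    return (P-d['t'])@d['R']
E
python3 - <<'E'
from h import *
st(); print(get_obs()['joint_pos'],manip.grasp_offset)
for c in ['scene','top']:
    d=save(c,c+'0'); print(c,d['K'].tolist(),np.round(-d['R'].T@d['t'],3),d['depth'].min(),d['depth'].max())
    for q in ['land','hinge','knob','block_1_centre','block_2_centre','block_3_centre','block_4_centre','module_1_centre','slot_a','tape_clear','date_stamp','battery']:
        print(q,[(np.round(r['xyz'],3).tolist(),round(r['confidence'],2)) for r in nets.landmark_of(q,c)][:5])
st()
E
```

```text
pics
t 0.0 p [ 0.2145 -0.5062  0.3022] R [[0.921, 0.39, -0.0], [0.39, -0.921, 0.001], [0.0, -0.001, -1.0]] F [ 0.6  0.6 -0.7] w 0.093
[-1.25455846e+00  3.51258584e-01  1.65243018e+00 -6.39771070e-06
  1.13911703e+00 -8.46113255e-02] 0.0653
scene [[477.011712643046, 0.0, 253.82252334407093], [0.0, 477.011712643046, 189.62382060455272], [0.0, 0.0, 1.0]] [-0.191 -0.327  0.97 ] 0.0 2.7090054
land [([0.452, 0.088, 0.012], 0.59)]
hinge [([0.452, -0.042, 0.019], 0.88)]
knob []
block_1_centre []
block_2_centre [([0.46, -0.32, 0.008], 0.73)]
block_3_centre [([0.447, 0.085, 0.012], 0.25)]
block_4_centre []
module_1_centre [([0.36, -0.287, 0.007], 0.75)]
slot_a [([0.426, -0.001, 0.04], 0.74), ([0.475, 0.003, 0.047], 0.58)]
tape_clear []
date_stamp [([0.359, -0.142, 0.002], 0.7)]
battery [([0.41, 0.41, -0.003], 0.56)]
top [[359.4909398197728, 0.0, 255.91762801826928], [0.0, 359.4909398197728, 191.18638600544602], [0.0, 0.0, 1.0]] [0.363 0.035 1.012] 0.0 1.864218
land [([0.451, 0.09, 0.014], 0.68)]
hinge [([0.455, -0.037, 0.023], 0.93)]
knob [([0.446, 0.142, 0.032], 0.97)]
block_1_centre [([0.538, -0.246, 0.004], 0.5)]
block_2_centre [([0.463, -0.316, 0.008], 0.51)]
block_3_centre []
block_4_centre []
module_1_centre [([0.356, -0.288, 0.012], 0.66)]
slot_a [([0.481, 0.006, 0.047], 0.82), ([0.428, -0.001, 0.047], 0.57), ([0.336, 0.184, 0.002], 0.54)]
tape_clear [([0.336, 0.183, -0.0], 0.63)]
date_stamp [([0.357, -0.139, -0.002], 0.42)]
battery [([0.409, 0.404, -0.002], 0.67)]
t 1.3 p [ 0.2146 -0.5064  0.3027] R [[0.921, 0.39, 0.0], [0.39, -0.921, 0.0], [0.0, -0.0, -1.0]] F [-0.1 -0.6  0.5] w 0.0932
```

View pics/scene0.png

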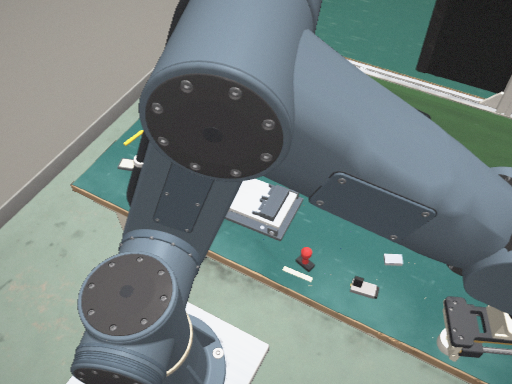

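View pics/top0.png

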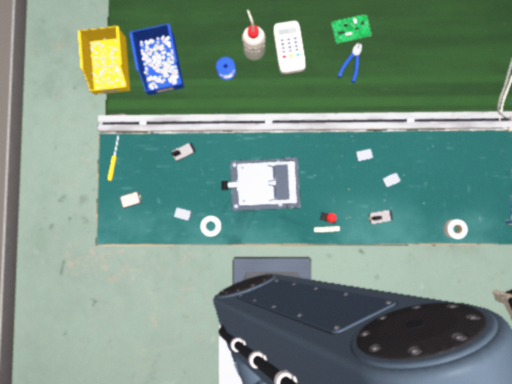

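```bash
python3 - <<'E'
from h import *
d=imaging.get_image('top'); P=cloud(d)
im=cv2.cvtColor(d['img'],cv2.COLOR_RGB2BGR)
cv2.imwrite('pics/topz.png',cv2.resize(im[120:255,90:490],None,fx=2,fy=2,interpolation=cv2.INTER_CUBIC))
cv2.imwrite('pics/topz2.png',cv2.resize(im[140:230,160:310],None,fx=5,fy=5,interpolation=cv2.INTER_CUBIC))
np.save('P0.npy',P)
for n,(u,v) in dict(modA=(183,151),modB=(380,217),b1=(364,155),b2=(391,180),b3=(182,213),ring=(203,226),batt=(130,199),stamp=(327,217),strip=(326,229)).items():
    q=P[v-3:v+4,u-3:u+4].reshape(-1,3); print(n,np.round(P[v,u],3), 'zmed',np.round(np.median(q[:,2]),4))
print(d['R'])
E
```

```text
modA [0.544 0.26  0.016] zmed 0.0148
modB [ 0.357 -0.275  0.048] zmed 0.0174
b1 [ 0.529 -0.246  0.014] zmed 0.0116
b2 [ 0.459 -0.319  0.013] zmed 0.0138
b3 [0.37 0.26 0.02] zmed 0.0209
ring [0.334 0.202 0.016] zmed 0.0162
batt [0.41  0.409 0.011] zmed 0.0115
stamp [ 0.358 -0.133  0.058] zmed 0.0578
strip [ 0.324 -0.138  0.007] zmed 0.0046
[[-0.00407468 -0.99976544 -0.021271  ]
 [-0.99779073  0.0054753  -0.06620942]
 [ 0.06631035  0.02095422 -0.997579  ]]
```

View pics/topz.png

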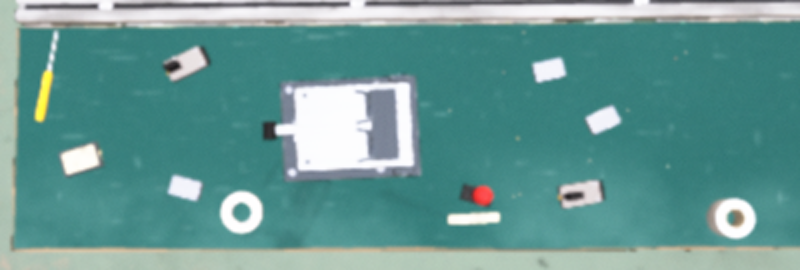

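View pics/topz2.png

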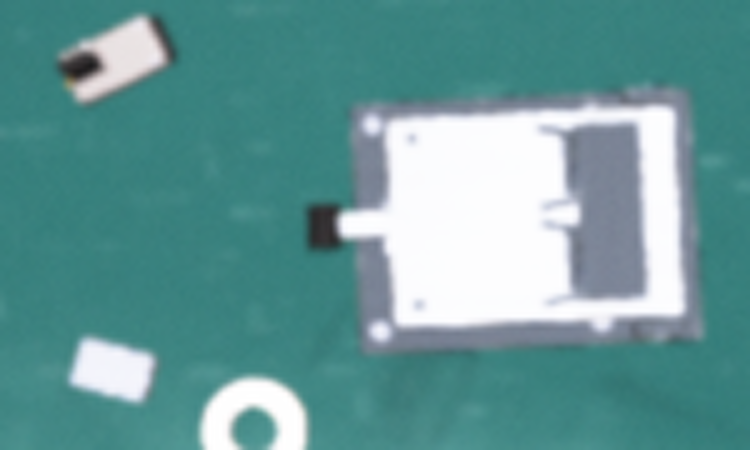

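```bash
cat >> h.py <<'E'
def comp(P,img,c,r=0.06,zmin=0.006,zmax=0.2):
    # rect fit by height and brightness vs bench (bench: green dark)
    m=(np.hypot(P[...,0]-c[0],P[...,1]-c[1])<r)
    hsv=cv2.cvtColor(img,cv2.COLOR_RGB2HSV)
    notb=~((hsv[...,0]>75)&(hsv[...,0]<98)&(hsv[...,1]>90))
    m&=notb&(P[...,2]>zmin-0.006)&(P[...,2]<zmax)
    n,l,s,cc=cv2.connectedComponentsWithStats(m.astype(np.uint8))
    if n<2:return None
    k=1+np.argmax(s[1:,4]); return l==k
E
python3 - <<'E'
from h import *
d=imaging.get_image('top'); P=cloud(d)
for n,c in dict(modA=(0.544,0.26),modB=(.357,-.28),b1=(.529,-.246),b2=(.459,-.319),b3=(.37,.26),batt=(.41,.409)).items():
    m=comp(P,d['img'],c); v,u=np.where(m); q=P[m]
    er=cv2.erode(m.astype(np.uint8),np.ones((3,3)))>0
    z=np.median(P[er][:,2])
    # rectify pixels onto plane z
    K=d['K']; 
    rays=np.stack([(u-K[0,2])/K[0,0],(v-K[1,2])/K[1,1],np.ones(len(u))],-1)@d['R']
    C=-d['R'].T@d['t']; X=C+rays*((z-C[2])/rays[:,2])[:,None]
    r=cv2.minAreaRect((X[:,:2]*1000).astype(np.float32))
    w=np.cov(X[:,:2].T); ev,E=np.linalg.eigh(w); a=np.degrees(np.arctan2(E[1,1],E[0,1]))
    print(n,'n',m.sum(),'z',round(z,4),'c',np.round(X[:,:2].mean(0),4),'rect',np.round(r[0],1),np.round(r[1],1),round(r[2],1),'pca',round(a,1),'sizes',np.round(np.sqrt(12*ev)*1000,1))
E
```

```text
modA n 273 z 0.0158 c [0.5428 0.2612] rect [543.4 261.1] [35.7 62.8] 26.4 pca 114.7 sizes [35.2 61. ]
modB n 295 z 0.0156 c [ 0.358  -0.2847] rect [ 357.9 -283.9] [36.4 65. ] 10.1 pca 100.7 sizes [35.3 61.6]
b1 n 183 z 0.011 c [ 0.5307 -0.2468] rect [ 530.7 -246.8] [31.  46.7] 12.2 pca 103.8 sizes [30.8 46. ]
b2 n 191 z 0.0144 c [ 0.4602 -0.3186] rect [ 460.3 -318.8] [31.9 47.1] 25.0 pca 113.2 sizes [31.2 46.9]
b3 n 190 z 0.0208 c [0.3685 0.2594] rect [368.7 259.3] [48.  31.4] 75.8 pca 75.1 sizes [30.9 46.8]
batt n 295 z 0.0119 c [0.4091 0.4086] rect [409.7 407.8] [39.5 61.7] 16.8 pca 106.2 sizes [38.8 60.2]
```

```bash
python3 - <<'E'
from h import *
d=imaging.get_image('top'); P=cloud(d); K=d['K'];C=-d['R'].T@d['t']
def onpl(u,v,z):
    rays=np.stack([(u-K[0,2])/K[0,0],(v-K[1,2])/K[1,1],np.ones(len(u))],-1)@d['R']
    return (C+rays*((z-C[2])/rays[:,2])[:,None])[:,:2]
# base
m=comp(P,d['img'],(0.452,0.05),r=0.2,zmin=0.0); 
m&=np.hypot(P[...,0]-.452,P[...,1]-.05)<.16
v,u=np.where(m); X=onpl(u,v,0.012); 
print('base',cv2.minAreaRect((X*1000).astype(np.float32)))
hsv=cv2.cvtColor(d['img'],cv2.COLOR_RGB2HSV)
w=m&(d['img'].min(-1)>215)&(P[...,2]>0.02)
w=cv2.morphologyEx(w.astype(np.uint8),cv2.MORPH_OPEN,np.ones((3,3)));n,l,s,cc=cv2.connectedComponentsWithStats(w);print(s,cc)
# left/right long edges of white plate: at columns
x0,x1=238,265
top=[];bot=[]
for u_ in range(236,292):
    col=d['img'][:,u_].min(-1).astype(float)
    vs=np.where(l[:,u_]>0)[0]
    if len(vs)<10: continue
    top.append((u_,vs.min()));bot.append((u_,vs.max()))
for e in (top,bot):
    e=np.array(e); X=onpl(e[:,0].astype(float),e[:,1].astype(float),0.037); p=np.polyfit(X[:,1],X[:,0],1); print('edge x at y=.09',np.polyval(p,.09),'slope',p[0])
kn=m&(d['img'].max(-1)<60)&(P[...,1]>.12)
vv,uu=np.where(kn);print('knob',onpl(uu,vv,0.036).mean(0),kn.sum())
print('xyz knob z',np.median(P[kn][:,2]))
E
```

```text
base ((450.7024841308594, 42.932586669921875), (143.55543518066406, 215.5669708251953), 2.307223081588745)
[[     0      0    512    384 194883]
 [   229    162     67     43   1725]] [[255.45600181 191.5650262 ]
 [260.47072464 184.15362319]]
edge x at y=.09 0.5019119878777982 slope 0.025264488420180163
edge x at y=.09 0.3953846341037094 slope -0.007598007861806747
knob [0.44535604 0.14262146] 32
xyz knob z 0.041130997576042425
```

Call:
{"api": "step_arm", "payload": {
  "targets": "0 0 0 0 0 -0.963 1;0 0 0 0 0 -0.963 1;0 0 0 0 0 -0.963 1;0 0 0 0 0 -0.963 1;0 0 0 0 0 -0.963 1;0 0 0 0 0 -0.963 1;0 0 0 0 0 -0.963 1;0 0 0 0 0 -0.963 1;0 0 0 0 0 -0.963 1;0.5 0.2 0 0 0 0 1;0.98 0.4 0 0 0 0 1;0.98 0.4 0 0 0 0 1;0.98 0.4 0 0 0 0 1;0.98 0.4 0 0 0 0 1;0.98 0.4 0 0 0 0 1;0.98 0.4 0 0 0 0 1;0.98 0.4 0 0 0 0 1"
}}

```text
time: 3.15
tcp_pos: [0.2823, -0.3177, 0.3027]
orientation: [0.694, 0.72, 0.0, 0.0]
force: [-0.2, -0.0, 0.2]
width: 0.0933
```

Call:
{"api": "step_arm", "payload": {
  "targets": "0.98 0.4 0 0 0 0 1;0.98 0.4 0 0 0 0 1;0.98 0.4 0 0 0 0 1;0.98 0.4 0 0 0 0 1;0.98 0.4 0 0 0 0 1;0.98 0.4 0 0 0 0 1;0.98 0.4 0 0 0 0 1;0.98 0.4 0 0 0 0 1;0.98 0.4 0 0 0 0 1;0.98 0.4 0 0 0 0 1;0.98 0.4 0 0 0 0 1;0.98 0.4 0 0 0 0 1;0.98 0.4 0 0 0 0 1;0.98 0.4 0 0 0 0 1;0.98 0.4 0 0 0 0 1;0.5 0.2 0 0 0 0 1;0 0 0 0 0 0 1;0 0 0 0 0 0 1"
}}

```text
time: 4.95
tcp_pos: [0.4213, 0.066, 0.3026]
orientation: [0.693, 0.721, -0.0, -0.0]
force: [-0.3, 0.7, -0.2]
width: 0.0929
```

```bash
python3 - <<'E'
from h import *
o=st(); print(o['joint_pos']); d=save('wrist','w1'); print(d['K'],d['T_tool_cam'])
for q in ['hinge','knob','slot_a','module_1_centre','block_1_centre']:
    print(q,[(np.round(r['xyz'],4).tolist(),round(r['confidence'],2)) for r in nets.landmark_of(q,'wrist')][:5])
E
```

```text
t 4.95 p [0.4213 0.066  0.3026] R [[-0.039, 0.999, -0.0], [0.999, 0.039, -0.0], [-0.0, -0.0, -1.0]] F [-0.3  0.7 -0.2] w 0.0929
[ 4.63402913e-02  1.22904343e-01  1.94967477e+00 -2.23754169e-04
  1.06946816e+00  7.11948997e-03]
[[297.31863964   0.         257.75223337]
 [  0.         297.31863964 193.34405226]
 [  0.           0.           1.        ]] [[-9.02273597e-04 -9.67713730e-01 -2.52050240e-01  6.99421406e-02]
 [ 9.99999590e-01 -8.52203332e-04 -3.07813084e-04 -3.88337685e-06]
 [ 8.30768928e-05 -2.52050414e-01  9.67714101e-01 -8.17917886e-02]
 [ 0.00000000e+00  0.00000000e+00  0.00000000e+00  1.00000000e+00]]
hinge [([0.4512, -0.0364, 0.0214], 0.78)]
knob [([0.449, 0.1399, 0.0325], 0.56)]
slot_a [([0.4812, 0.0027, 0.0404], 0.85), ([0.4264, -0.0029, 0.0475], 0.61)]
module_1_centre []
block_1_centre [([0.5432, 0.2609, 0.0064], 0.54)]
```

View pics/w1.png

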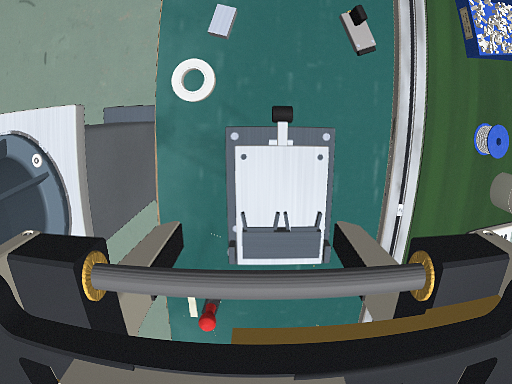

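```bash
cat >> h.py <<'E'
def wray(d,o,uv):
    uv=np.atleast_2d(np.array(uv,float));K=d['K']
    x=(uv[:,0]-K[0,2])/K[0,0];y=(uv[:,1]-K[1,2])/K[1,1];r=np.hypot(x,y)+1e-12
    ray=np.stack([np.sin(r)*x/r,np.sin(r)*y/r,np.cos(r)],-1)
    T=d['T_tool_cam'];R=Ro.from_quat(o['orientation']).as_matrix()
    return R@T[:3,3]+o['tcp_pos'], ray@T[:3,:3].T@R.T
def wpl(d,o,uv,z):
    C,r=wray(d,o,uv); return (C+r*((z-C[2])/r[:,2])[:,None])
def wproj(d,o,X):
    X=np.atleast_2d(X);T=d['T_tool_cam'];R=Ro.from_quat(o['orientation']).as_matrix()
    t=(X-o['tcp_pos'])@R; c=(t-T[:3,3])@T[:3,:3]
    th=np.arctan2(np.hypot(c[:,0],c[:,1]),c[:,2]);ph=np.arctan2(c[:,1],c[:,0]);K=d['K']
    return np.stack([K[0,2]+K[0,0]*th*np.cos(ph),K[1,2]+K[1,1]*th*np.sin(ph)],-1)
def zoom(img,u,v,w,h,f,name):
    c=img[v:v+h,u:u+w]; cv2.imwrite(f'pics/{name}.png',cv2.cvtColor(cv2.resize(c,None,fx=f,fy=f,interpolation=cv2.INTER_CUBIC),cv2.COLOR_RGB2BGR))
E
python3 - <<'E'
from h import *
o=get_obs(); d=imaging.get_image('wrist'); zoom(d['img'],215,95,130,180,4.4 if 0 else 4,'w1z')
for n,uv,z in [('knobtop',(283,113),.041)]: print(n,wpl(d,o,uv,z))
m=(d['img'].max(-1)<70); m[:100]=0;m[130:]=0;m[:,:265]=0;m[:,300:]=0
v,u=np.where(m);print(len(u),wpl(d,o,(u.mean(),v.mean()),.036), u.min(),u.max(),v.min(),v.max())
E
```

```text
knobtop [[0.44758871 0.14236167 0.041     ]]
344 [[0.44600504 0.14151057 0.036     ]] 265 292 106 126
```

View pics/w1z.png

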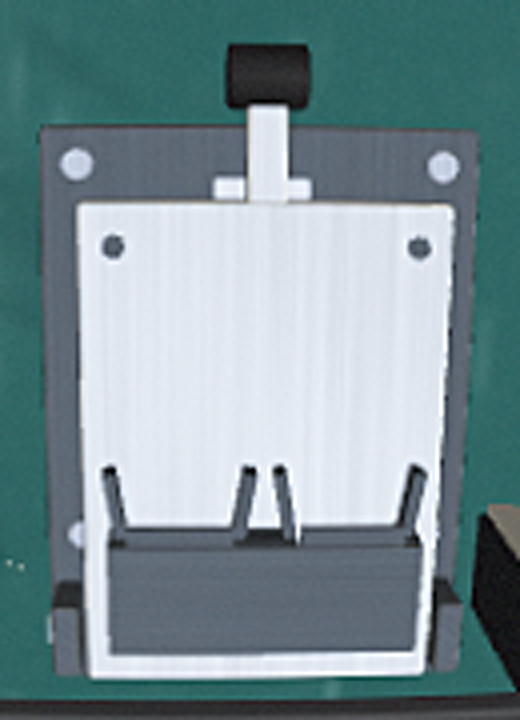

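```bash
python3 - <<'E'
from h import *
o=get_obs(); d=imaging.get_image('wrist')
f=lambda a,z: wpl(d,o,np.array(a)/4+np.array([215,95]),z)
X=f([(78,203),(455,206),(424,677),(91,678)],.037); print(np.round(X,4))
a=X[1]-X[0];b=X[2]-X[3];l=X[0]-X[3];r=X[1]-X[2]
print([np.degrees(np.arctan2(q[1],q[0])) for q in (a,b)],[np.degrees(np.arctan2(-q[0],q[1])) for q in (l,r)],np.linalg.norm(a),np.linalg.norm(b),np.linalg.norm(l),np.linalg.norm(r))
B=f([(40,127),(478,131)],.012);print(B,np.degrees(np.arctan2(B[1,1]-B[0,1],B[1,0]-B[0,0])))
H=f([(112,246),(420,247)],.037);print(H,np.degrees(np.arctan2(H[1,1]-H[0,1],H[1,0]-H[0,0])))
yaw=np.radians(2.6)
c=X.mean(0); ydir=np.array([-np.sin(yaw),np.cos(yaw)]); print('plate centre',c,'hinge',c[:2]-0.0655*ydir,'land',c[:2]+.0595*ydir,'knob',c[:2]+.1145*ydir)
E
```

```text
[[ 0.393   0.1019  0.037 ]
 [ 0.5048  0.1063  0.037 ]
 [ 0.5107 -0.0492  0.037 ]
 [ 0.3998 -0.0524  0.037 ]]
[np.float64(2.231205665406373), np.float64(1.633985135599565)] [np.float64(2.5256531413748564), np.float64(2.1724014896269255)] 0.11185452465193527 0.1109068956328106 0.15448670137524295 0.15564075651287945
[[0.37854143 0.1231645  0.012     ]
 [0.51685937 0.12873409 0.012     ]] 2.305859614435577
[[0.40336374 0.08952487 0.037     ]
 [0.49492711 0.09334692 0.037     ]] 2.390259630935471
plate centre [0.45206399 0.02665569 0.037     ] hinge [ 0.45503527 -0.03877688] land [0.4493649  0.08609444] knob [0.44686993 0.14103782]
```

Call:
{"api": "step_arm", "payload": {
  "targets": "0.74 0.288 0.6 0 0 0 1;0.74 0.288 0.8 0 0 0 1;0.74 0.288 0.8 0 0 0 1;0.74 0.288 0.8 0 0 0 1;0 0 0.8 0 0 0 1;0 0 0.8 0 0 0 1;0 0 0.8 0 0 0 1;0 0 0.8 0 0 0 1;0 0 0.8 0 0 0 1;0 0 0.6 0 0 0 1;0 0 0.3 0 0 0 1;0 0 0.2 0 0 0 1;0 0 0 0 0 0 1;0 0 0 0 0 0 1"
}}

```text
time: 6.75
tcp_pos: [0.4478, 0.1415, 0.1007]
orientation: [0.693, 0.721, 0.0, 0.0]
force: [-0.8, -0.1, -0.2]
width: 0.0934
```

```bash
python3 - <<'E'
from h import *
o=st(); d=save('wrist','w2')
E
```

```text
t 6.75 p [0.4478 0.1415 0.1007] R [[-0.04, 0.999, 0.001], [0.999, 0.04, 0.0], [0.0, 0.001, -1.0]] F [-0.8 -0.1 -0.2] w 0.0934
```

View pics/w2.png

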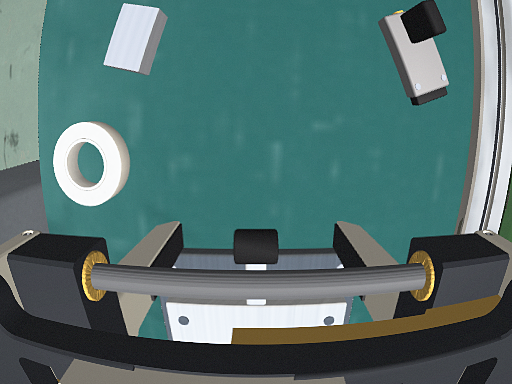

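Call:
{"api": "step_arm", "payload": {
  "targets": "0 0 0.12 0 0 0 0.3;0 0 0 0 0 0 0;0 0 0 0 0 0 0;0 0 0 0 0 0 0;0 0 0 0 0 0 0;0 0 0 0 0 0 0;0 0 0 0 0 0 0;0 0 0 0 0 0 0"
}}

```text
time: 7.6
tcp_pos: [0.4476, 0.1415, 0.0972]
orientation: [0.693, 0.721, 0.0, -0.0]
force: [-0.8, -0.3, 0.4]
width: 0.0333
```

```bash
python3 - <<'E'
import numpy as np
t=np.concatenate([np.linspace(0,1.82,33)]);Y=180*np.cos(t)-10*np.sin(t);Z=180*np.sin(t)+10*np.cos(t)
a=np.round(np.stack([np.diff(Y)/25,-np.diff(Z)/25],1),2)
print(';'.join(f'{x} 0 {z} 0 0 0 0' for x,z in a))
E
```

```text
-0.03 0 -0.41 0 0 0 0;-0.06 0 -0.41 0 0 0 0;-0.08 0 -0.4 0 0 0 0;-0.1 0 -0.4 0 0 0 0;-0.13 0 -0.39 0 0 0 0;-0.15 0 -0.38 0 0 0 0;-0.17 0 -0.37 0 0 0 0;-0.19 0 -0.36 0 0 0 0;-0.21 0 -0.35 0 0 0 0;-0.23 0 -0.34 0 0 0 0;-0.25 0 -0.33 0 0 0 0;-0.27 0 -0.31 0 0 0 0;-0.28 0 -0.3 0 0 0 0;-0.3 0 -0.28 0 0 0 0;-0.32 0 -0.26 0 0 0 0;-0.33 0 -0.24 0 0 0 0;-0.34 0 -0.22 0 0 0 0;-0.36 0 -0.2 0 0 0 0;-0.37 0 -0.18 0 0 0 0;-0.38 0 -0.16 0 0 0 0;-0.39 0 -0.14 0 0 0 0;-0.39 0 -0.12 0 0 0 0;-0.4 0 -0.1 0 0 0 0;-0.4 0 -0.07 0 0 0 0;-0.41 0 -0.05 0 0 0 0;-0.41 0 -0.03 0 0 0 0;-0.41 0 -0.0 0 0 0 0;-0.41 0 0.02 0 0 0 0;-0.41 0 0.04 0 0 0 0;-0.4 0 0.07 0 0 0 0;-0.4 0 0.09 0 0 0 0;-0.39 0 0.11 0 0 0 0
```

Call:
{"api": "step_arm", "payload": {
  "targets": "0 0 0 0 0 0 0;0 0 0 0 0 0 0;0 0 0 0 0 0 0;0 0 0 0 0 0 0;0 0 0 0 0 0 0"
}}

```text
time: 8.1
tcp_pos: [0.4469, 0.1415, 0.0972]
orientation: [0.693, 0.721, -0.001, -0.001]
force: [-5.4, 0.5, 5.4]
width: 0.0238
```

Call:
{"api": "step_arm", "payload": {
  "targets": "-0.03 0 -0.41 0 0 0 0;-0.06 0 -0.41 0 0 0 0;-0.08 0 -0.4 0 0 0 0;-0.1 0 -0.4 0 0 0 0;-0.13 0 -0.39 0 0 0 0"
}}

```text
time: 8.6
tcp_pos: [0.4473, 0.1311, 0.1482]
orientation: [0.693, 0.721, -0.001, -0.0]
force: [-4.2, -2.7, -5.6]
width: 0.0237
```

Call:
{"api": "step_arm", "payload": {
  "targets": "-0.15 0 -0.38 0 0 0 0;-0.17 0 -0.37 0 0 0 0;-0.19 0 -0.36 0 0 0 0;-0.21 0 -0.35 0 0 0 0;-0.23 0 -0.34 0 0 0 0;-0.25 0 -0.33 0 0 0 0;-0.27 0 -0.31 0 0 0 0;-0.28 0 -0.3 0 0 0 0;-0.3 0 -0.28 0 0 0 0;-0.32 0 -0.26 0 0 0 0;-0.33 0 -0.24 0 0 0 0;-0.34 0 -0.22 0 0 0 0"
}}

```text
time: 9.8
tcp_pos: [0.4503, 0.0551, 0.2416]
orientation: [0.693, 0.721, -0.0, -0.001]
force: [-5.7, -0.8, -7.3]
width: 0.0234
```

Call:
{"api": "step_arm", "payload": {
  "targets": "-0.36 0 -0.2 0 0 0 0;-0.37 0 -0.18 0 0 0 0;-0.38 0 -0.16 0 0 0 0;-0.39 0 -0.14 0 0 0 0;-0.39 0 -0.12 0 0 0 0;-0.4 0 -0.1 0 0 0 0;-0.4 0 -0.07 0 0 0 0;-0.41 0 -0.05 0 0 0 0;-0.41 0 -0.03 0 0 0 0;-0.41 0 -0.0 0 0 0 0;-0.41 0 0.02 0 0 0 0;-0.41 0 0.04 0 0 0 0;-0.4 0 0.07 0 0 0 0;-0.4 0 0.09 0 0 0 0;-0.39 0 0.11 0 0 0 0;0 0 0 0 0 0 0;0 0 0 0 0 0 0"
}}

```text
time: 11.5
tcp_pos: [0.4563, -0.0934, 0.2602]
orientation: [0.693, 0.721, -0.001, 0.0]
force: [-10.0, -2.6, 6.5]
width: 0.0236
```

```bash
python3 - <<'E'
from h import *
o=st(); print(o['joint_pos']); d=save('wrist','w3'); d=save('top','top3')
E
```

```text
t 11.5 p [ 0.4563 -0.0934  0.2602] R [[-0.04, 0.999, -0.001], [0.999, 0.04, -0.001], [-0.001, -0.001, -1.0]] F [-10.   -2.6   6.5] w 0.0236
[-3.01332480e-01  2.53055190e-01  1.90618754e+00 -1.41918144e-03
  9.82729413e-01 -3.40409279e-01]
```

View pics/w3.png

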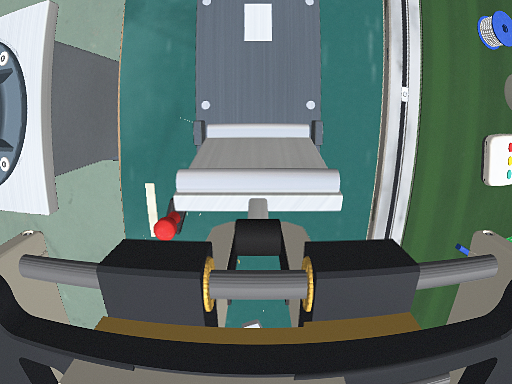

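View pics/top3.png

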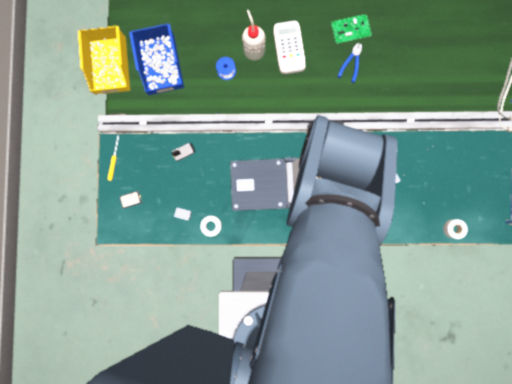

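Call:
{"api": "step_arm", "payload": {
  "targets": "0 0 0 0 0 0 0.5;0 0 0 0 0 0 0.5;0 0 0 0 0 0 0.5;0 0 0 0 0 0 0.5;0 0 0 0 0 0 0.5;0 0 -0.3 0 0 0 0.5;0 0 -0.7 0 0 0 0.5;0 0 -0.8 0 0 0 0.5;0 0 -0.8 0 0 0 0.5;0 0 -0.8 0 0 0 0.6;0 0 -0.6 0 0 0 0.6;0.7 0 0 0 0 0 0.6;0.7 0 0 0 0 0 0.6;0.7 0 0 0 0 0 0.6;0.7 0 0 0 0 0 0.6;0 0 0 0 0 0 0.6;0 0 0 0 0 0 0.6"
}}

```text
time: 13.3
tcp_pos: [0.4542, -0.0228, 0.3594]
orientation: [0.692, 0.721, 0.0, 0.0]
force: [0.1, -0.5, -0.0]
width: 0.0557
```

```bash
python3 - <<'E'
from h import *
o=st(); d=save('wrist','w4')
print([(np.round(r['xyz'],4).tolist(),round(r['confidence'],2)) for r in nets.landmark_of('land','wrist')])
i=d['img'];
E
```

```text
t 13.3 p [ 0.4542 -0.0228  0.3594] R [[-0.041, 0.999, 0.0], [0.999, 0.041, -0.0], [-0.0, 0.0, -1.0]] F [ 0.1 -0.5 -0. ] w 0.0557
[([0.4459, 0.0859, 0.0102], 0.8)]
```

View pics/w4.png

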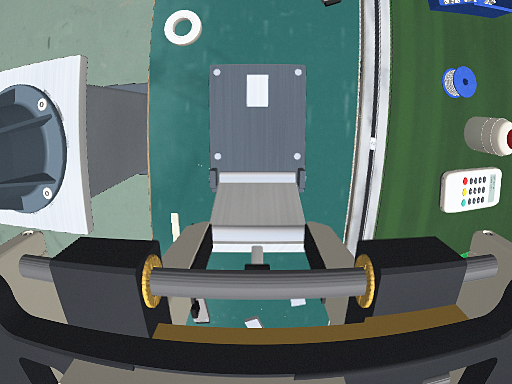

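```bash
python3 - <<'E'
from h import *
o=get_obs(); d=imaging.get_image('wrist');i=d['img']
m=(i.min(-1)>170).astype(np.uint8);m[:60]=0;m[115:]=0;m[:,:235]=0;m[:,:]=m;m[:,285:]=0
v,u=np.where(m);print(len(u))
X=wpl(d,o,np.stack([u,v],-1),.012)
r=cv2.minAreaRect((X[:,:2]*1000).astype(np.float32));print(r,X.mean(0))
c=X[:,:2].mean(0);e,E=np.linalg.eigh(np.cov(X[:,:2].T));a=E[:,1]*np.sign(E[1,1]);print(np.degrees(np.arctan2(-a[0],a[1])),np.sqrt(12*e))
E
```

```text
652
((448.93121337890625, 85.87732696533203), (28.470718383789062, 45.15203094482422), 2.1888318061828613) [0.44891723 0.08646202 0.012     ]
2.5478581365797943 [0.02986255 0.04522767]
```

Call:
{"api": "step_arm", "payload": {
  "targets": "0 0 0 0 0 0.71 0.6;0 0 0 0 0 0.71 0.6;0 0 0 0 0 0.7 0.6;0.6 -0.36 0 0 0 0 0.6;0.95 -0.59 0 0 0 0 0.6;0.95 -0.59 0.5 0 0 0 0.6;0.95 -0.59 0.8 0 0 0 0.6;0.95 -0.59 0.8 0 0 0 0.6;0.95 -0.59 0.8 0 0 0 0.6;0.95 -0.59 0.8 0 0 0 0.6;0.95 -0.59 0.8 0 0 0 0.6;0.95 -0.59 0.8 0 0 0 0.6;0.95 -0.59 0.8 0 0 0 0.6;0.89 -0.51 0.7 0 0 0 0.6;0 0 0 0 0 0 0.6;0 0 0 0 0 0 0.6"
}}

```text
time: 15.05
tcp_pos: [0.3684, 0.2591, 0.1889]
orientation: [0.791, 0.611, -0.0, 0.0]
force: [-0.2, -0.3, 0.5]
width: 0.0556
```

```bash
cat >> h.py <<'E'
def yawdeg(o):
    R=Ro.from_quat(o['orientation']).as_matrix(); return np.degrees(np.arctan2(R[1,1],R[0,1]))
def rel(o,X):
    R=Ro.from_quat(o['orientation']).as_matrix(); return np.round((np.array(X)-o['tcp_pos'])@R/0.025,3)
E
python3 - <<'E'
from h import *
o=st(); d=save('wrist','w5'); print(rel(o,(.3685,.2594,.086)),yawdeg(o))
print(wproj(d,o,[(.3685,.2594,.02)]))
for q in ['block_4_centre','block_2_centre','module_1_centre']:
  print(q,[(np.round(r['xyz'],4).tolist(),round(r['confidence'],2)) for r in nets.landmark_of(q,'wrist')])
E
```

```text
t 15.05 p [0.3684 0.2591 0.1889] R [[0.252, 0.968, -0.001], [0.968, -0.252, -0.0], [-0.001, -0.0, -1.0]] F [-0.2 -0.3  0.5] w 0.0556
[0.016 0.    4.116] -14.62394932438588
[[257.98971342 197.97872379]]
block_4_centre [([0.3738, 0.2597, 0.009], 0.82)]
block_2_centre [([0.3357, 0.1868, -0.001], 0.62)]
module_1_centre []
```

View pics/w5.png

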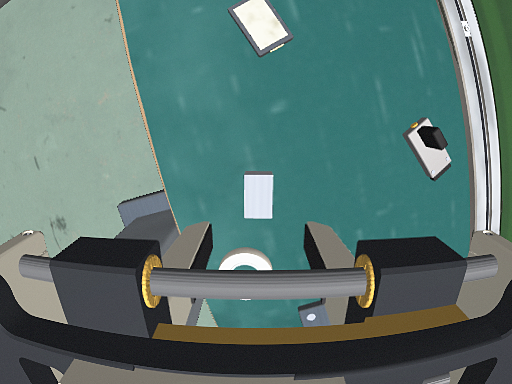

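Call:
{"api": "step_arm", "payload": {
  "targets": "0 0 0.8 0 0 0 0.6;0 0 0.8 0 0 0 0.6;0 0 0.8 0 0 0 0.6;0 0 0.8 0 0 0 0.6;0 0 0.6 0 0 0 0.6;0 0 0.3 0 0 0 0.5;0 0 0 0 0 0 0;0 0 0 0 0 0 0;0 0 0 0 0 0 0;0 0 0 0 0 0 0;0 0 0 0 0 0 0;0 0 0 0 0 0 0;0 0 0 0 0 0 0;0 0 0 0 0 0 0"
}}

```text
time: 16.65
tcp_pos: [0.3686, 0.2594, 0.0872]
orientation: [0.792, 0.611, 0.001, 0.0]
force: [-0.7, -1.9, 7.5]
width: 0.0249
```

Call:
{"api": "step_arm", "payload": {
  "targets": "0 0 -0.4 0 0 0 0;0 0 -0.8 0 0 0 0;0 0 -0.9 0 0 0 0;0 0 -0.9 0 0 -0.7 0;0 0 0 0 0 -0.7 0;0 0 0 0 0 -0.71 0;-0.5 0.2 0 0 0 0 0;-0.9 0.4 0 0 0 0 0;-0.9 0.4 0 0 0 0 0;-0.9 0.4 0 0 0 0 0;-0.9 0.4 0 0 0 0 0;-0.9 0.4 0 0 0 0 0;-0.9 0.4 0 0 0 0 0;-0.8 0.3 0 0 0 0 0;-0.3 0.05 0 0 0 0 0;0 0 0 0 0 0 0;0 0 0 0 0 0 0"
}}

```text
time: 18.35
tcp_pos: [0.4483, 0.0878, 0.1617]
orientation: [0.693, 0.721, -0.0, -0.0]
force: [0.7, 0.2, -1.1]
width: 0.0245
```

```bash
python3 - <<'E'
from h import *
o=st(); d=save('wrist','w6'); print(rel(o,(.4493,.0862,.0985)),yawdeg(o))
E
```

```text
t 18.35 p [0.4483 0.0878 0.1617] R [[-0.039, 0.999, -0.0], [0.999, 0.039, 0.0], [0.0, -0.0, -1.0]] F [ 0.7  0.2 -1.1] w 0.0245
[-0.066  0.038  2.527] 2.2216208373372015
```

View pics/w6.png

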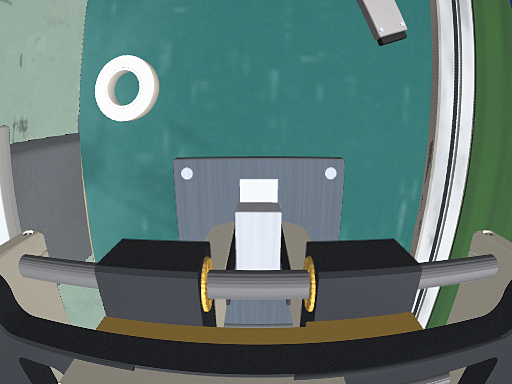

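```bash
python3 - <<'E'
from h import *
o=get_obs(); d=imaging.get_image('wrist'); zoom(d['img'],210,150,100,130,5,'w6z')
for v in (204,208,212): print(v,((wpl(d,o,(258,v),.0945)-o['tcp_pos'])@Ro.from_quat(o['orientation']).as_matrix()))
E
```

```text
204 [[2.54004433e-02 7.30416717e-05 6.71225457e-02]]
208 [[2.32088898e-02 7.15738979e-05 6.71223320e-02]]
212 [[2.09987572e-02 7.01094390e-05 6.71221164e-02]]
```

View pics/w6z.png

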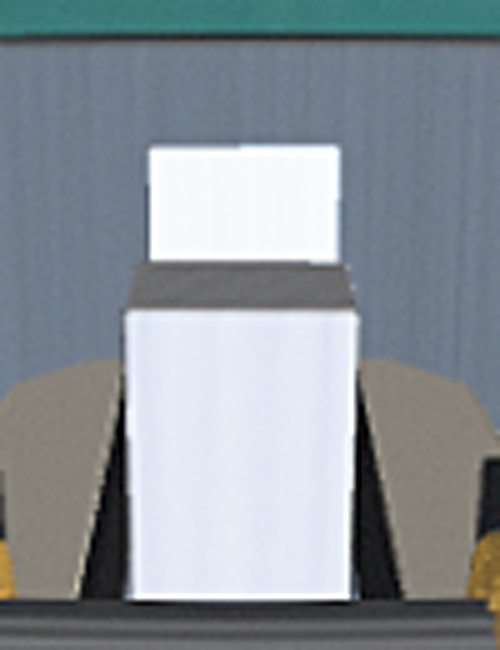

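Call:
{"api": "step_arm", "payload": {
  "targets": "-0.1 0.04 0.5 0 0 0 0;0 0 0.7 0 0 0 0;0 0 0.6 0 0 0 0;0 0 0.4 0 0 0 0;0 0 0.2 0 0 0 0;0 0 0.1 0 0 0 0;0 0 0.03 0 0 0 0;0 0 0 0 0 0 0"
}}

```text
time: 19.25
tcp_pos: [0.4494, 0.0849, 0.0991]
orientation: [0.693, 0.721, -0.0, -0.0]
force: [-7.5, -1.2, 15.9]
width: 0.0246
```

Call:
{"api": "step_arm", "payload": {
  "targets": "0 0 -0.02 0 0 0 0.6;0 0 0 0 0 0 0.6;0 0 0 0 0 0 0.6;0 0 0 0 0 0 0.6;0 0 -0.4 0 0 0 0.6;0 0 -0.8 0 0 0 0.6;0 0 -0.8 0 0 0 0.6;0 0 -0.9 0 0 0 0.6;0 0 -0.9 0 0 0 0.6;0 0 -0.9 0 0 0 0.6;0 0 -0.9 0 0 0 0.6;0 0 0 0 0 0 0.6"
}}

```text
time: 20.45
tcp_pos: [0.4507, 0.0849, 0.2416]
orientation: [0.693, 0.721, 0.002, 0.002]
force: [0.5, 0.0, -0.0]
width: 0.056
```

```bash
python3 - <<'E'
from h import *
o=st(); d=save('wrist','w7'); 
print([(np.round(r['xyz'],4).tolist(),round(r['confidence'],2)) for r in nets.landmark_of('block_4_centre','wrist')])
print(wproj(d,o,[(.4493,.0862,.032)]))
d=save('top','top7');P=cloud(d)
for n,c in dict(b1=(.529,-.246),b2=(.459,-.319),modB=(.357,-.28)).items():
    m=comp(P,d['img'],c); print(n,P[m].mean(0),m.sum())
E
```

```text
t 20.45 p [0.4507 0.0849 0.2416] R [[-0.039, 0.999, 0.005], [0.999, 0.039, 0.0], [0.0, 0.005, -1.0]] F [ 0.5  0.  -0. ] w 0.056
[([0.4509, 0.0834, 0.0222], 0.9)]
[[255.43757034 186.37441423]]
b1 [ 0.5310257  -0.24741893  0.00918108] 185
b2 [ 0.46027172 -0.31975977  0.01121537] 192
modB [ 0.35794747 -0.2842591   0.01675124] 294
```

View pics/w7.png

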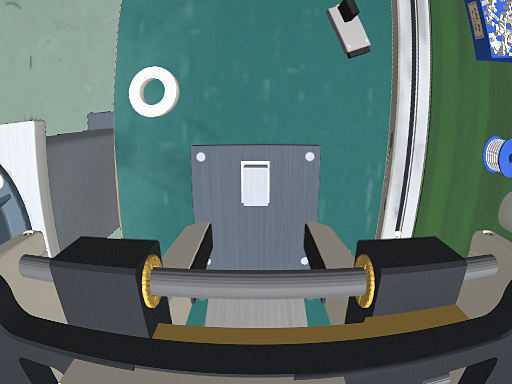

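View pics/top7.png

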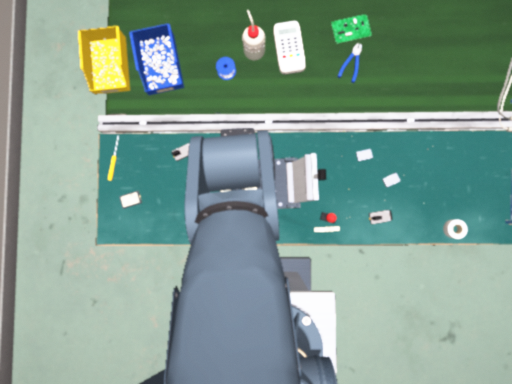

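Call:
{"api": "step_arm", "payload": {
  "targets": "0 0 -0.7 0 0 0 0.6;0 0 -0.8 0 0 0 0.6;0 0 -0.8 0 0 0 0.6;0 0 -0.7 0 0 -0.91 0.6;0 0 0 0 0 -0.91 0.6;0 0 0 0 0 -0.9 0.6;-0.5 -0.2 0 0 0 0 0.6;-0.96 -0.4 0 0 0 0 0.6;-0.96 -0.4 0 0 0 0 0.6;-0.96 -0.4 0 0 0 0 0.6;-0.96 -0.4 0 0 0 0 0.6;-0.96 -0.4 0 0 0 0 0.6;-0.96 -0.4 0 0 0 0 0.6;-0.96 -0.4 0 0 0 0 0.6;-0.96 -0.4 0 0 0 0 0.6;-0.96 -0.4 0 0 0 0 0.6;-0.96 -0.4 0 0 0 0 0.6;-0.96 -0.4 0 0 0 0 0.6"
}}

```text
time: 22.4
tcp_pos: [0.4564, -0.2163, 0.3128]
orientation: [0.547, 0.837, -0.0, -0.001]
force: [-0.0, 0.2, -0.1]
width: 0.0559
```

Call:
{"api": "step_arm", "payload": {
  "targets": "-0.96 -0.4 0.3 0 0 0 0.6;-0.96 -0.4 0.7 0 0 0 0.6;-0.96 -0.4 0.8 0 0 0 0.6;-0.96 -0.4 0.8 0 0 0 0.6;0 0 0.8 0 0 0 0.6;0 0 0.8 0 0 0 0.6;0 0 0.5 0 0 0 0.6;0 0 0 0 0 0 0.6;0 0 0 0 0 0 0.6"
}}

```text
time: 23.3
tcp_pos: [0.4595, -0.3188, 0.1965]
orientation: [0.545, 0.838, -0.0, -0.0]
force: [0.5, -0.1, 0.9]
width: 0.056
```

```bash
python3 - <<'E'
from h import *
o=st(); d=save('wrist','w8'); print(rel(o,(.4602,-.3188,.086)),yawdeg(o))
print(wproj(d,o,[(.4602,-.3188,.013)]))
for q in ['block_4_centre','block_2_centre','module_1_centre']:
  print(q,[(np.round(r['xyz'],4).tolist(),round(r['confidence'],2)) for r in nets.landmark_of(q,'wrist')])
E
```

```text
t 23.3 p [ 0.4595 -0.3188  0.1965] R [[-0.405, 0.914, -0.0], [0.914, 0.405, 0.0], [0.0, -0.0, -1.0]] F [ 0.5 -0.1  0.9] w 0.056
[-0.013  0.024  4.42 ] 23.91408300681106
[[258.38285588 194.55326625]]
block_4_centre []
block_2_centre []
module_1_centre [([0.3589, -0.2901, 0.0084], 0.6)]
```

View pics/w8.png

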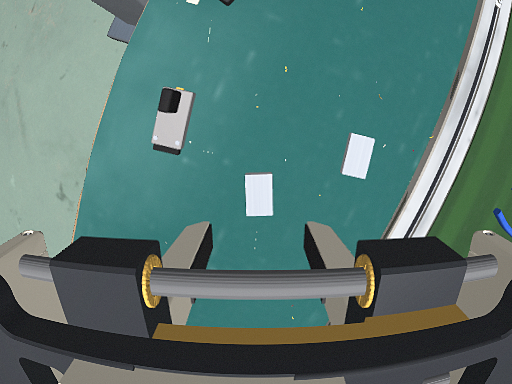

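Call:
{"api": "step_arm", "payload": {
  "targets": "0 0.03 0.8 0 0 0 0.6;0 0 0.8 0 0 0 0.6;0 0 0.8 0 0 0 0.6;0 0 0.8 0 0 0 0.6;0 0 0.8 0 0 0 0.6;0 0 0.38 0 0 0 0.5;0 0 0 0 0 0 0;0 0 0 0 0 0 0;0 0 0 0 0 0 0;0 0 0 0 0 0 0;0 0 0 0 0 0 0;0 0 0 0 0 0 0;0 0 0 0 0 0 0;0 0 0 0 0 0 0"
}}

```text
time: 24.9
tcp_pos: [0.4606, -0.3185, 0.0877]
orientation: [0.545, 0.839, -0.0, 0.001]
force: [-0.5, 0.2, 7.3]
width: 0.0247
```

Call:
{"api": "step_arm", "payload": {
  "targets": "0 0 -0.4 0 0 0 0;0 0 -0.8 0 0 0 0;0 0 -0.95 0 0 0 0;0 0 -0.95 0 0 0.9 0;0 0 -0.95 0 0 0.91 0;0 0 -0.95 0 0 0.9 0;0 0 -0.95 0 0 0 0;0 0 -0.95 0 0 0 0;0.4 0 -0.95 0 0 0 0;0.7 0.18 -0.95 0 0 0 0;0.95 0 -0.4 0 0 0 0;0.95 0 0 0 0 0 0;0.95 0 0 0 0 0 0;0.95 0 0 0 0 0 0;0.95 0 0 0 0 0 0;0.95 0 0 0 0 0 0;0.95 0 0 0 0 0 0;0.95 0 0 0 0 0 0;0.95 0 0 0 0 0 0"
}}

```text
time: 26.8
tcp_pos: [0.4546, -0.076, 0.3174]
orientation: [0.693, 0.721, 0.0, 0.0]
force: [0.5, -0.6, -0.7]
width: 0.0245
```

```bash
python3 - <<'E'
from h import *
o=st(); print(rel(o,(.4493,.0862,.2)),yawdeg(o))
E
```

```text
t 26.8 p [ 0.4546 -0.076   0.3174] R [[-0.04, 0.999, 0.0], [0.999, 0.04, -0.0], [-0.0, 0.0, -1.0]] F [ 0.5 -0.6 -0.7] w 0.0245
[6.49  0.044 4.694] 2.297915246210637
```

Call:
{"api": "step_arm", "payload": {
  "targets": "0.95 0.04 0 0 0 0 0;0.95 0 0 0 0 0 0;0.95 0 0 0 0 0 0;0.95 0 0.3 0 0 0 0;0.95 0 0.6 0 0 0 0;0.95 0 0.8 0 0 0 0;0.6 0 0.9 0 0 0 0;0.2 0 0.9 0 0 0 0;0 0 0.9 0 0 0 0;0 0 0.6 0 0 0 0;0 0 0 0 0 0 0;0 0 0 0 0 0 0"
}}

```text
time: 28.0
tcp_pos: [0.4497, 0.0854, 0.1925]
orientation: [0.693, 0.721, 0.0, 0.0]
force: [-0.2, -0.2, -0.6]
width: 0.0246
```

```bash
cat >> h.py <<'E'
def bl(o,d,top):
    # front edge scan in held block: print tool-x for pixel rows
    for v in range(196,226,4): print(v,np.round(((wpl(d,o,(258,v),o['tcp_pos'][2]-top)-o['tcp_pos'])@Ro.from_quat(o['orientation']).as_matrix())[0,0]*1000,1),end='; ')
    print()
E
python3 - <<'E'
from h import *
o=st(); print(rel(o,(.4493,.0862,.0877+.032)),yawdeg(o)); d=save('wrist','w9'); bl(o,d,.0877-.013); zoom(d['img'],210,150,100,130,5,'w9z')
E
```

```text
t 28.0 p [0.4497 0.0854 0.1925] R [[-0.04, 0.999, 0.0], [0.999, 0.04, 0.0], [0.0, 0.0, -1.0]] F [-0.2 -0.2 -0.6] w 0.0246
[ 0.031 -0.015  2.911] 2.3006097534747036
196 27.7; 200 25.4; 204 23.1; 208 20.8; 212 18.5; 216 16.2; 220 13.8; 224 11.4;
```

View pics/w9z.png

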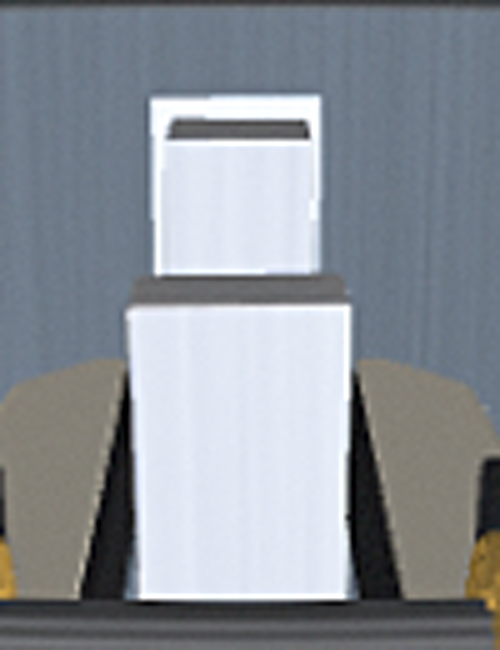

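Call:
{"api": "step_arm", "payload": {
  "targets": "0.06 -0.02 0.5 0 0 0 0;0 0 0.8 0 0 0 0;0 0 0.8 0 0 0 0;0 0 0.4 0 0 0 0;0 0 0.2 0 0 0 0;0 0 0.15 0 0 0 0;0 0 0.06 0 0 0 0;0 0 0.02 0 0 0 0;0 0 0 0 0 0 0"
}}

```text
time: 28.95
tcp_pos: [0.4493, 0.0869, 0.1197]
orientation: [0.693, 0.721, 0.0, 0.0]
force: [-2.9, 0.4, 10.7]
width: 0.0247
```

Contact. Release and go for the third block.

Call:
{"api": "step_arm", "payload": {
  "targets": "0 0 -0.02 0 0 0 0.6;0 0 0 0 0 0 0.6;0 0 0 0 0 0 0.6;0 0 0 0 0 0 0.6;0 0 -0.4 0 0 0 0.6;0 0 -0.8 0 0 0 0.6;0 0 -0.9 0 0 0 0.6;0 0 -0.9 0 0 0 0.6;0 0 -0.9 0 0 0 0.6;0 0 -0.9 0 0 0 0.6;0 0 -0.9 0 0 0 0.6;0 0 -0.9 0 0 0 0.6;0 0 -0.9 0 0 0 0.6;0 0 0 0 0 0 0.6;0 0 0 0 0 0 0.6"
}}

```text
time: 30.45
tcp_pos: [0.4488, 0.0869, 0.3066]
orientation: [0.693, 0.721, 0.0, 0.0]
force: [-0.8, -0.2, -1.0]
width: 0.0558
```

```bash
python3 - <<'E'
from h import *
o=st(); d=save('wrist','w10'); zoom(d['img'],170,100,160,130,4,'w10z')
print(wproj(d,o,[(.4493,.0862,.045)]))
R=Ro.from_euler('z',-12.5,degrees=True)
a=np.radians(13); y=np.array([np.cos(a),np.sin(a)]);x=np.array([-y[1],y[0]]);D=np.array([.5307,-.2468])-o['tcp_pos'][:2]; print(D@x/.025,D@y/.025,yawdeg(o))
E
```

```text
t 30.45 p [0.4488 0.0869 0.3066] R [[-0.04, 0.999, 0.001], [0.999, 0.04, 0.0], [0.0, 0.001, -1.0]] F [-0.8 -0.2 -1. ] w 0.0558
[[258.1321248 177.9243794]]
-13.742457795516154 0.1909499751533171 2.2978535046366946
```

View pics/w10z.png

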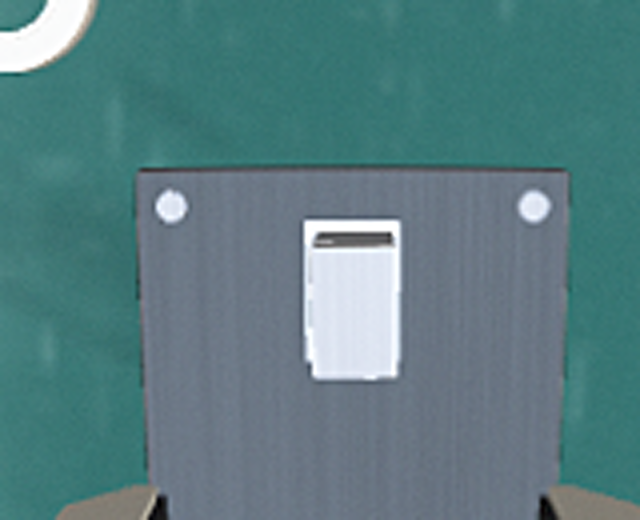

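Call:
{"api": "step_arm", "payload": {
  "targets": "0 0 -0.2 0 0 -0.67 0.6;0 0 0 0 0 -0.67 0.6;-0.5 0.02 0 0 0 0 0.6;-0.96 0.02 0 0 0 0 0.6;-0.96 0.02 0 0 0 0 0.6;-0.96 0.02 0 0 0 0 0.6;-0.96 0.02 0 0 0 0 0.6;-0.96 0.02 0 0 0 0 0.6;-0.96 0.02 0 0 0 0 0.6;-0.96 0.02 0 0 0 0 0.6;-0.96 0.02 0 0 0 0 0.6;-0.96 0.02 0 0 0 0 0.6;-0.96 0 0.5 0 0 0 0.6;-0.96 0 0.7 0 0 0 0.6;-0.96 0 0.8 0 0 0 0.6;-0.96 0 0.9 0 0 0 0.6;-0.76 0 0.9 0 0 0 0.6;0 0 0.9 0 0 0 0.6;0 0 0 0 0 0 0.6;0 0 0 0 0 0 0.6"
}}

```text
time: 32.5
tcp_pos: [0.5309, -0.2469, 0.1938]
orientation: [0.623, 0.782, -0.0, -0.001]
force: [0.5, -0.1, -0.8]
width: 0.056
```

```bash
python3 - <<'E'
from h import *
o=st(); d=save('wrist','w11'); print(rel(o,(.5307,-.2468,.0868)),yawdeg(o))
print(wproj(d,o,[(.5307,-.2468,.01)]))
for q in ['block_1_centre','block_2_centre','module_1_centre']:
  print(q,[(np.round(r['xyz'],4).tolist(),round(r['confidence'],2)) for r in nets.landmark_of(q,'wrist')])
E
```

```text
t 32.5 p [ 0.5309 -0.2469  0.1938] R [[-0.224, 0.975, -0.001], [0.975, 0.224, 0.001], [0.001, -0.001, -1.0]] F [ 0.5 -0.1 -0.8] w 0.056
[ 2.000e-03 -2.000e-03  4.278e+00] 12.923555064717103
[[257.82605345 194.17637112]]
block_1_centre [([0.5288, -0.2437, 0.0051], 0.62)]
block_2_centre []
module_1_centre [([0.3619, -0.2866, 0.008], 0.73)]
```

View pics/w11.png

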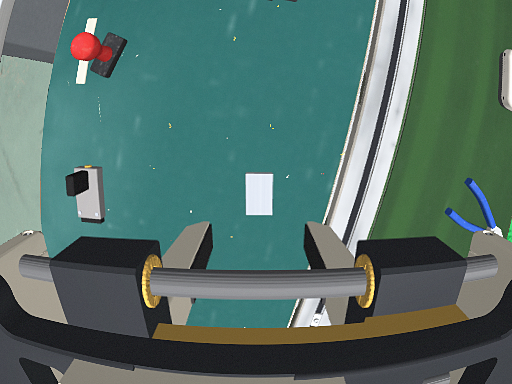

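```bash
python3 - <<'E'
from h import *
P=np.load('P0.npy')
for u in (340,360,380): print([tuple(np.round(P[v,u],3)) for v in range(108,140,3)])
E
```

```text
[(np.float64(0.666), np.float64(-0.184), np.float64(0.005)), (np.float64(0.658), np.float64(-0.185), np.float64(-0.0)), (np.float64(0.648), np.float64(-0.183), np.float64(0.006)), (np.float64(0.64), np.float64(-0.184), np.float64(0.004)), (np.float64(0.633), np.float64(-0.185), np.float64(-0.001)), (np.float64(0.623), np.float64(-0.184), np.float64(0.003)), (np.float64(0.613), np.float64(-0.182), np.float64(0.007)), (np.float64(0.606), np.float64(-0.183), np.float64(0.003)), (np.float64(0.597), np.float64(-0.183), np.float64(0.003)), (np.float64(0.588), np.float64(-0.183), np.float64(0.003)), (np.float64(0.579), np.float64(-0.182), np.float64(0.005))]
[(np.float64(0.665), np.float64(-0.241), np.float64(0.003)), (np.float64(0.658), np.float64(-0.242), np.float64(-0.001)), (np.float64(0.647), np.float64(-0.24), np.float64(0.006)), (np.float64(0.639), np.float64(-0.239), np.float64(0.006)), (np.float64(0.632), np.float64(-0.241), np.float64(-0.002)), (np.float64(0.622), np.float64(-0.24), np.float64(0.003)), (np.float64(0.612), np.float64(-0.238), np.float64(0.01)), (np.float64(0.606), 
[... 178 characters left out ...]
), np.float64(-0.239), np.float64(0.004))]
[(np.float64(0.666), np.float64(-0.298), np.float64(0.001)), (np.float64(0.657), np.float64(-0.298), np.float64(0.0)), (np.float64(0.647), np.float64(-0.296), np.float64(0.005)), (np.float64(0.639), np.float64(-0.296), np.float64(0.005)), (np.float64(0.631), np.float64(-0.297), np.float64(0.002)), (np.float64(0.62), np.float64(-0.294), np.float64(0.009)), (np.float64(0.612), np.float64(-0.295), np.float64(0.007)), (np.float64(0.606), np.float64(-0.297), np.float64(-0.002)), (np.float64(0.596), np.float64(-0.295), np.float64(0.004)), (np.float64(0.588), np.float64(-0.296), np.float64(-0.0)), (np.float64(0.579), np.float64(-0.295), np.float64(0.002))]
```

Call:
{"api": "step_arm", "payload": {
  "targets": "0 0 0.8 0 0 0 0.6;0 0 0.8 0 0 0 0.6;0 0 0.8 0 0 0 0.6;0 0 0.8 0 0 0 0.6;0 0 0.7 0 0 0 0.6;0 0 0.38 0 0 0 0.5;0 0 0 0 0 0 0;0 0 0 0 0 0 0;0 0 0 0 0 0 0;0 0 0 0 0 0 0;0 0 0 0 0 0 0;0 0 0 0 0 0 0;0 0 0 0 0 0 0;0 0 0 0 0 0 0"
}}

```text
time: 34.1
tcp_pos: [0.5317, -0.2468, 0.088]
orientation: [0.622, 0.783, 0.0, 0.001]
force: [-1.4, 1.2, 7.1]
width: 0.0244
```

Call:
{"api": "step_arm", "payload": {
  "targets": "0 0 -0.4 0 0 0 0;0 0 -0.8 0 0 0 0;0 0 -0.95 0 0 0 0;0 0 -0.95 0 0 0.67 0;0 0 -0.95 0 0 0.66 0;0 0 -0.95 0 0 0 0;0 0 -0.95 0 0 0 0;0 0 -0.95 0 0 0 0;0 0 -0.95 0 0 0 0;0 0 -0.95 0 0 0 0;0 0 -0.4 0 0 0 0;0 0 0 0 0 0 0"
}}

```text
time: 35.3
tcp_pos: [0.5314, -0.2467, 0.3183]
orientation: [0.692, 0.722, 0.0, 0.001]
force: [0.3, -0.6, -1.2]
width: 0.0243
```

```bash
python3 - <<'E'
from h import *
o=st(); print(rel(o,(.4493,.0862,.2)),yawdeg(o))
E
```

```text
t 35.3 p [ 0.5314 -0.2467  0.3183] R [[-0.042, 0.999, 0.002], [0.999, 0.042, -0.001], [-0.001, 0.002, -1.0]] F [ 0.3 -0.6 -1.2] w 0.0243
[13.447 -2.737  4.71 ] 2.3792528402342814
```

Call:
{"api": "step_arm", "payload": {
  "targets": "0.5 -0.1 0 0 0 0 0;0.95 -0.19 0 0 0 0 0;0.95 -0.19 0 0 0 0 0;0.95 -0.19 0 0 0 0 0;0.95 -0.19 0 0 0 0 0;0.95 -0.19 0 0 0 0 0;0.95 -0.19 0 0 0 0 0;0.95 -0.19 0 0 0 0 0;0.95 -0.19 0 0 0 0 0;0.95 -0.19 0 0 0 0 0;0.95 -0.19 0 0 0 0 0;0.95 -0.19 0.3 0 0 0 0;0.95 -0.19 0.6 0 0 0 0;0.95 -0.19 0.8 0 0 0 0;0.6 -0.17 0.9 0 0 0 0;0 0 0.9 0 0 0 0;0 0 0.7 0 0 0 0;0 0 0 0 0 0 0;0 0 0 0 0 0 0"
}}

```text
time: 37.2
tcp_pos: [0.4483, 0.0867, 0.2118]
orientation: [0.692, 0.722, -0.001, -0.001]
force: [0.1, -0.0, -1.8]
width: 0.0244
```

```bash
python3 - <<'E'
from h import *
o=st(); print(rel(o,(.4493,.0862,.088+.045)),yawdeg(o)); d=save('wrist','w12'); bl(o,d,.088-.010); zoom(d['img'],210,150,100,130,5,'w12z')
E
```

```text
t 37.2 p [0.4483 0.0867 0.2118] R [[-0.042, 0.999, -0.002], [0.999, 0.042, -0.0], [-0.0, -0.002, -1.0]] F [ 0.1 -0.  -1.8] w 0.0244
[-0.022  0.045  3.15 ] 2.390623995069544
196 26.8; 200 24.5; 204 22.1; 208 19.8; 212 17.4; 216 15.0; 220 12.6; 224 10.2;
```

View pics/w12z.png

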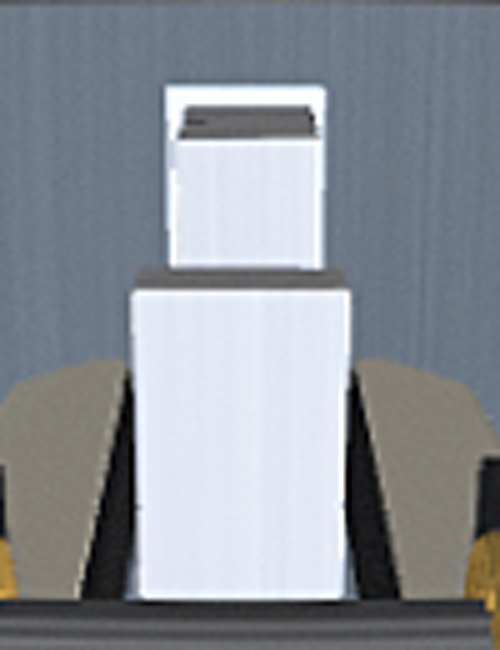

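Call:
{"api": "step_arm", "payload": {
  "targets": "-0.02 0.04 0.6 0 0 0 0;0 0 0.9 0 0 0 0;0 0 0.8 0 0 0 0;0 0 0.4 0 0 0 0;0 0 0.2 0 0 0 0;0 0 0.15 0 0 0 0;0 0 0.08 0 0 0 0;0 0 0.04 0 0 0 0;0 0 0 0 0 0 0"
}}

```text
time: 38.15
tcp_pos: [0.45, 0.086, 0.133]
orientation: [0.692, 0.722, 0.0, 0.0]
force: [0.7, 0.1, -1.4]
width: 0.0245
```

Call:
{"api": "step_arm", "payload": {
  "targets": "0 0 0.03 0 0 0 0;0 0 0 0 0 0 0"
}}

```text
time: 38.35
tcp_pos: [0.4501, 0.0861, 0.1329]
orientation: [0.692, 0.722, 0.0, 0.0]
force: [-2.5, -0.4, 11.3]
width: 0.0247
```

Contact at the expected height (stack ≈ 43 mm). Release, raise.

Call:
{"api": "step_arm", "payload": {
  "targets": "0 0 -0.02 0 0 0 0.6;0 0 0 0 0 0 0.6;0 0 0 0 0 0 0.6;0 0 0 0 0 0 0.6;0 0 -0.4 0 0 0 0.6;0 0 -0.8 0 0 0 0.6;0 0 -0.9 0 0 0 0.6;0 0 -0.9 0 0 0 0.6;0 0 -0.9 0 0 0 0.6;0 0 -0.9 0 0 0 0.6;0 0 -0.9 0 0 0 0.6;0 0 -0.9 0 0 0 0.6;0 0 -0.9 0 0 0 0.6;0 0 0 0 0 0 0.6;0 0 0 0 0 0 0.6"
}}

```text
time: 39.85
tcp_pos: [0.4496, 0.086, 0.32]
orientation: [0.692, 0.722, 0.0, 0.0]
force: [0.0, -1.5, 0.0]
width: 0.0559
```

```bash
python3 - <<'E'
from h import *
o=st(); d=save('wrist','w13'); zoom(d['img'],130,100,240,180,3,'w13z')
print(wproj(d,o,[(.4493,.0862,.055)]))
h=np.array([.4546,-.0388]);yd=np.array([-.0402,.9992])
t=1.83;Y=.18*np.cos(t)-.01*np.sin(t);Z=.021+.18*np.sin(t)+.01*np.cos(t);print(h+Y*yd,Z)
print(rel(o,[*(h+Y*yd),Z+.0653]),yawdeg(o))
E
```

```text
t 39.85 p [0.4496 0.086  0.32  ] R [[-0.042, 0.999, 0.001], [0.999, 0.042, 0.0], [0.0, 0.001, -1.0]] F [ 0.  -1.5  0. ] w 0.0559
[[257.41822798 176.57739987]]
[ 0.45684324 -0.09455727] 0.19242388144771833
[-7.228 -0.014  2.493] 2.3809189631624004
```

View pics/w13z.png

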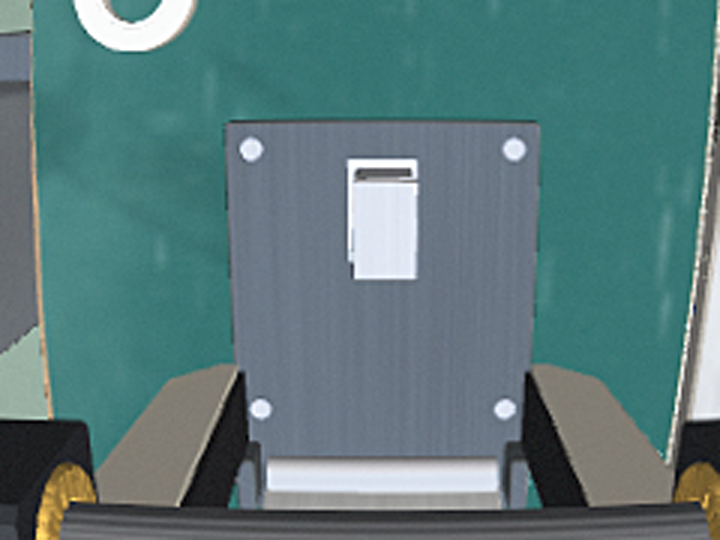

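Call:
{"api": "step_arm", "payload": {
  "targets": "-0.6 0 0 0 0 0 0.6;-0.95 0 0 0 0 0 0.6;-0.95 0 0 0 0 0 0.6;-0.95 0 0 0 0 0 0.6;-0.95 0 0 0 0 0 0.6;-0.95 0 0 0 0 0 0.6;-0.95 0 0 0 0 0 0.6;-0.6 0 0 0 0 0 0.6;-0.3 0 0.3 0 0 0 0.6;0 0 0.7 0 0 0 0.6;0 0 0.7 0 0 0 0.6;0 0 0.5 0 0 0 0.6;0 0 0.2 0 0 0 0.6;0 0 0 0 0 0 0;0 0 0 0 0 0 0;0 0 0 0 0 0 0;0 0 0 0 0 0 0;0 0 0 0 0 0 0;0 0 0 0 0 0 0;0 0 0 0 0 0 0"
}}

```text
time: 41.9
tcp_pos: [0.4565, -0.0939, 0.2603]
orientation: [0.692, 0.722, -0.001, -0.001]
force: [-6.6, -1.4, 6.3]
width: 0.024
```

```bash
python3 - <<'E'
from h import *
o=st(); save('wrist','w14')
h=np.array([.4546,-.0388]);yd=np.array([-.0402,.9992])
p=(o['tcp_pos'][:2]-h)@yd; z=o['tcp_pos'][2]-.0653-.021
print(p,z,np.arctan2(z,p)-np.arctan2(10,180))
t=np.linspace(1.83,.35,30);Y=180*np.cos(t)-10*np.sin(t);Z=180*np.sin(t)+10*np.cos(t)
a=np.round(np.stack([np.diff(Y)/25,-np.diff(Z)/25],1),2)
print(';'.join(f'{x} 0 {z} 0 0 0 0' for x,z in a)); print(a.sum(0), (Y[-1]-Y[0])/25,(Z[0]-Z[-1])/25)
E
```

```text
t 41.9 p [ 0.4565 -0.0939  0.2603] R [[-0.042, 0.999, -0.002], [0.999, 0.042, -0.0], [0.0, -0.002, -1.0]] F [-6.6 -1.4  6.3] w 0.024
-0.055086204133091635 0.17395290778082745 1.8219799752633503
0.35 0 -0.1 0 0 0 0;0.36 0 -0.09 0 0 0 0;0.36 0 -0.07 0 0 0 0;0.36 0 -0.05 0 0 0 0;0.37 0 -0.03 0 0 0 0;0.37 0 -0.01 0 0 0 0;0.37 0 0.01 0 0 0 0;0.37 0 0.03 0 0 0 0;0.37 0 0.04 0 0 0 0;0.36 0 0.06 0 0 0 0;0.36 0 0.08 0 0 0 0;0.35 0 0.1 0 0 0 0;0.35 0 0.12 0 0 0 0;0.34 0 0.13 0 0 0 0;0.34 0 0.15 0 0 0 0;0.33 0 0.17 0 0 0 0;0.32 0 0.19 0 0 0 0;0.31 0 0.2 0 0 0 0;0.3 0 0.22 0 0 0 0;0.29 0 0.23 0 0 0 0;0.27 0 0.25 0 0 0 0;0.26 0 0.26 0 0 0 0;0.25 0 0.27 0 0 0 0;0.23 0 0.28 0 0 0 0;0.22 0 0.3 0 0 0 0;0.2 0 0.31 0 0 0 0;0.19 0 0.32 0 0 0 0;0.17 0 0.33 0 0 0 0;0.15 0 0.33 0 0 0 0
[8.87 4.03] 8.85840070549043 4.0123419590905325
```

View pics/w14.png

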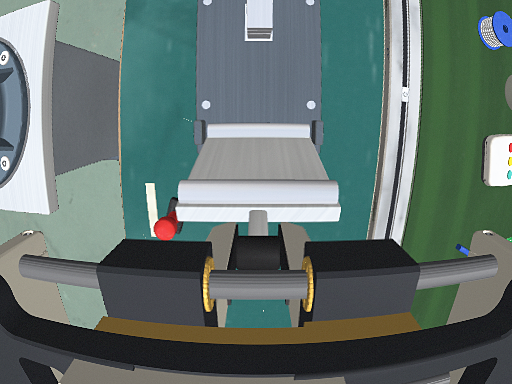

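Call:
{"api": "step_arm", "payload": {
  "targets": "0.35 0 -0.1 0 0 0 0;0.36 0 -0.09 0 0 0 0;0.36 0 -0.07 0 0 0 0;0.36 0 -0.05 0 0 0 0;0.37 0 -0.03 0 0 0 0;0.37 0 -0.01 0 0 0 0;0.37 0 0.01 0 0 0 0;0.37 0 0.03 0 0 0 0;0.37 0 0.04 0 0 0 0;0.36 0 0.06 0 0 0 0;0.36 0 0.08 0 0 0 0;0.35 0 0.1 0 0 0 0;0.35 0 0.12 0 0 0 0;0.34 0 0.13 0 0 0 0;0.34 0 0.15 0 0 0 0"
}}

```text
time: 43.45
tcp_pos: [0.4509, 0.0411, 0.251]
orientation: [0.692, 0.722, -0.001, -0.001]
force: [-5.9, 1.6, 5.4]
width: 0.0238
```

Call:
{"api": "step_arm", "payload": {
  "targets": "0.33 0 0.17 0 0 0 0;0.32 0 0.19 0 0 0 0;0.31 0 0.2 0 0 0 0;0.3 0 0.22 0 0 0 0;0.29 0 0.23 0 0 0 0;0.27 0 0.25 0 0 0 0;0.26 0 0.26 0 0 0 0;0.25 0 0.27 0 0 0 0;0.23 0 0.28 0 0 0 0;0.22 0 0.3 0 0 0 0;0.2 0 0.31 0 0 0 0;0 0 0 0 0 0 0"
}}

```text
time: 44.65
tcp_pos: [0.4479, 0.116, 0.1833]
orientation: [0.692, 0.722, -0.0, -0.001]
force: [-5.1, 6.7, 3.9]
width: 0.0238
```

```bash
python3 - <<'E'
from h import *
o=st(); save('wrist','w15')
h=np.array([.4546,-.0388]);yd=np.array([-.0402,.9992])
p=(o['tcp_pos'][:2]-h)@yd; z=o['tcp_pos'][2]-.0653-.021
print(p,z,np.arctan2(z,p)-np.arctan2(10,180))
t=.337;print('end',.18*np.cos(t)-.01*np.sin(t),.18*np.sin(t)+.01*np.cos(t))
E
```

```text
t 44.65 p [0.4479 0.116  0.1833] R [[-0.042, 0.999, -0.002], [0.999, 0.042, 0.001], [0.001, -0.002, -1.0]] F [-5.1  6.7  3.9] w 0.0238
0.15496686815461214 0.0969844540147455 0.5037045771589928
end 0.16656858560706922 0.06895582853436283
```

View pics/w15.png

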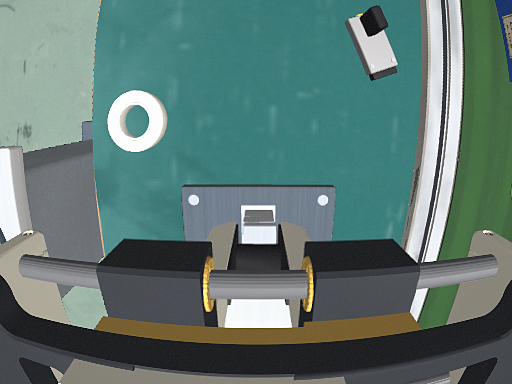

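Call:
{"api": "step_arm", "payload": {
  "targets": "0.15 0 0.27 0 0 0 0;0.13 0 0.27 0 0 0 0;0.1 0 0.27 0 0 0 0;0.05 0 0.15 0 0 0 0;0.03 0 0.08 0 0 0 0;0 0 0 0 0 0 0"
}}

```text
time: 45.3
tcp_pos: [0.4474, 0.1277, 0.1578]
orientation: [0.692, 0.722, 0.0, -0.001]
force: [-7.1, 13.4, 4.7]
width: 0.0238
```

Call:
{"api": "step_arm", "payload": {
  "targets": "-0.03 0 0.04 0 0 0 0.6;0 0 0 0 0 0 0.6;0 0 0 0 0 0 0.6;0 0 0 0 0 0 0.6;0 0 0 0 0 0 0.6;0 0 -0.4 0 0 0 0.6;0 0 -0.8 0 0 0 0.6;0 0 -0.9 0 0 0 0.6;0 0 -0.9 0 0 0 0.6;0 0 -0.9 0 0 0 0.6;0 0 -0.9 0 0 0 0.6;0 0 -0.9 0 0 0 0.6;0 0 0 0 0 0 0.6;0 0 0 0 0 0 0.6"
}}

```text
time: 46.7
tcp_pos: [0.4481, 0.1257, 0.2994]
orientation: [0.692, 0.722, 0.0, 0.0]
force: [0.4, 0.2, -0.3]
width: 0.0562
```

```bash
python3 - <<'E'
from h import *
o=st(); d=save('wrist','w16')
h=np.array([.4546,-.0388]);
def pl(t,x,y,z,h=h,yaw=2.3):
    a=np.radians(yaw);X=np.array([np.cos(a),np.sin(a),0]);Y=np.array([-np.sin(a),np.cos(a),0]);
    return np.array([*h,.021])+x*X+(y*np.cos(t)-z*np.sin(t))*Y+np.array([0,0,y*np.sin(t)+z*np.cos(t)])
im=d['img'].copy()
for t,c in ((.337,(255,0,0)),(.38,(0,0,255))):
  pts=[pl(t,*q) for q in [(-.056,.143,.016),(.056,.143,.016),(.056,-.012,.016),(-.056,-.012,.016),(0,.18,.01),(-.026,.05,.037),(.026,.05,.037)]]
  for p in wproj(d,o,np.array(pts)): cv2.circle(im,tuple(int(round(q)) for q in p),1,c,-1)
zoom(im,150,90,220,210,3,'w16z')
for q in ['knob','slot_a','land','hinge']:
  print(q,[(np.round(r['xyz'],4).tolist(),round(r['confidence'],2)) for r in nets.landmark_of(q,'wrist')])
print(pl(.337,0,.18,.01),pl(.337,-.026,.04,.023),pl(.337,.026,.04,.023))
d=save('top','top16');P=cloud(d)
for n,c in dict(modA=(.543,.261),modB=(.357,-.28)).items():
    m=comp(P,d['img'],c); print(n,P[m].mean(0),m.sum())
E
```

```text
t 46.7 p [0.4481 0.1257 0.2994] R [[-0.041, 0.999, 0.001], [0.999, 0.041, 0.0], [0.0, 0.001, -1.0]] F [ 0.4  0.2 -0.3] w 0.0562
knob [([0.4468, 0.1252, 0.0894], 0.56)]
slot_a []
land [([0.4486, 0.0844, 0.0126], 0.8)]
hinge []
[0.4479153  0.1276344  0.08995583] [ 0.42741118 -0.00972279  0.05593256] [ 0.47936928 -0.00763594  0.05593256]Traceback (most recent call last):
  File "<stdin>", line 17, in <module>
AttributeError: 'NoneType' object has no attribute 'sum'
```

View pics/w16z.png

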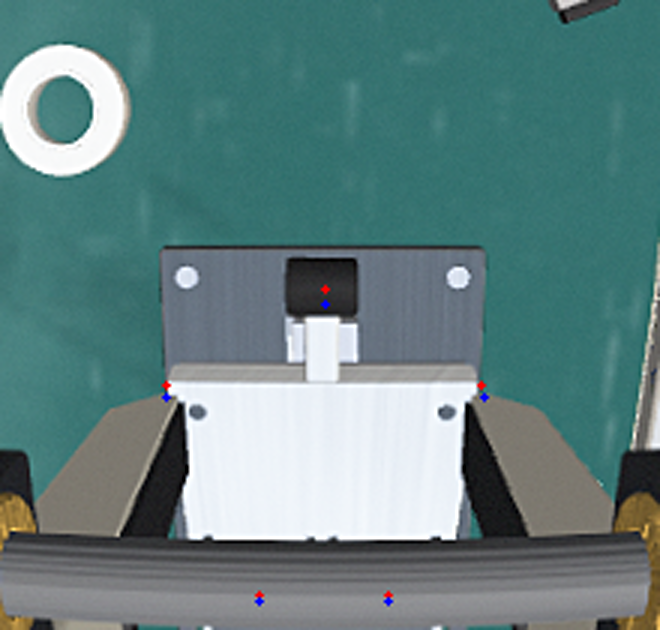

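View pics/top16.png

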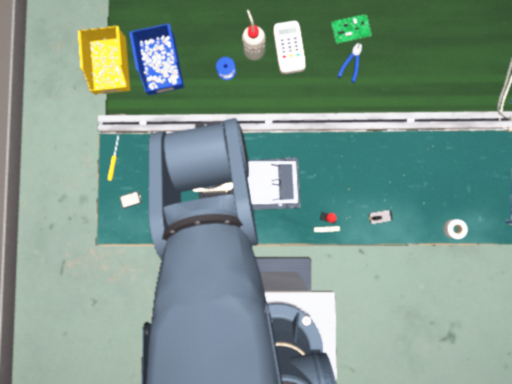

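Call:
{"api": "step_arm", "payload": {
  "targets": "-0.5 0 -0.2 0 0 0 0.6;-0.95 0 -0.2 0 0 0 0.6;-0.95 0 -0.2 0 0 0 0.6;-0.95 0 -0.2 0 0 0 0.6;-0.95 0 0 0 0 0 0.6;-0.95 0 0 0 0 0 0.6;-0.5 0 0 0 0 0 0.6;0 0 0 0 0 0 0.6;0 0 0 0 0 0 0.6"
}}

```text
time: 47.9
tcp_pos: [0.4541, -0.0177, 0.3192]
orientation: [0.692, 0.721, 0.0, -0.0]
force: [-1.2, 1.2, 0.7]
width: 0.0558
```

```bash
cat >> h.py <<'E'
H0=np.array([.4546,-.0388])
def pl(t,x,y,z,h=H0,yaw=2.3):
    a=np.radians(yaw);X=np.array([np.cos(a),np.sin(a),0]);Y=np.array([-np.sin(a),np.cos(a),0]);
    return np.array([*h,.021])+x*X+(y*np.cos(t)-z*np.sin(t))*Y+np.array([0,0,y*np.sin(t)+z*np.cos(t)])
E
python3 - <<'E'
from h import *
o=st(); d=save('wrist','w17'); np.savez('w17.npz',img=d['img'],K=d['K'],T=d['T_tool_cam'],p=o['tcp_pos'],q=o['orientation'])
im=cv2.resize(d['img'],None,fx=4,fy=4,interpolation=cv2.INTER_CUBIC)
pts=[pl(.335,*q) for q in [(-.056,.143,.016),(.056,.143,.016),(.056,-.012,.016),(-.056,-.012,.016),(0,.18,.01),(-.01,.062,.026),(.01,.062,.026),(0,.05,.037),(-.042,.042,.0345),(.042,.042,.0345),(0,.042,.016)]]
for p in wproj(d,o,np.array(pts)): print(p);cv2.circle(im,tuple(int(round(q*4+1.5)) for q in p),2,(255,0,0),-1)
zoom(im,160*4,80*4,200*4,140*4,1,'w17z')
for q in ['slot_a']:
  print(q,[(np.round(r['xyz'],4).tolist(),round(r['confidence'],2)) for r in nets.landmark_of(q,'wrist')])
E
```

```text
t 47.9 p [ 0.4541 -0.0177  0.3192] R [[-0.041, 0.999, -0.0], [0.999, 0.041, 0.0], [0.0, -0.0, -1.0]] F [-1.2  1.2  0.7] w 0.0558
[204.84646754  82.7296691 ]
[310.21997195  82.70205097]
[300.61980441 201.98890193]
[214.5545897  201.98688127]
[257.51691779  46.7724839 ]
[248.71825065 153.87629812]
[266.37787486 153.87476036]
[257.54497656 167.7998339 ]
[220.92980737 172.98455886]
[294.17876031 172.9815038 ]
[257.56236369 165.18460084]
slot_a [([0.4797, -0.0076, 0.0543], 0.9), ([0.4297, -0.0088, 0.0576], 0.82)]
```

View pics/w17z.png

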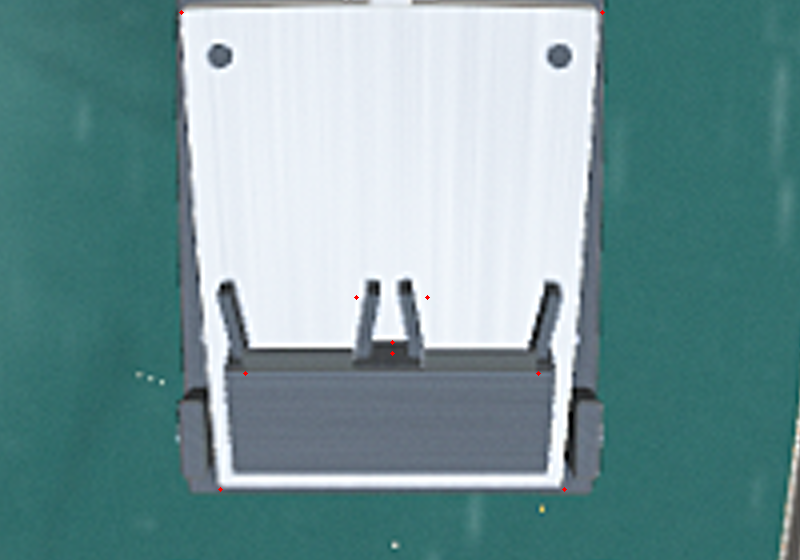

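Call:
{"api": "step_arm", "payload": {
  "targets": "0 0 0 0 0 -0.5 0.6;0 0 0 0 0 -0.5 0.6;-0.5 -0.33 0 0 0 0 0.6;-0.9 -0.58 0 0 0 0 0.6;-0.9 -0.58 0 0 0 0 0.6;-0.9 -0.58 0 0 0 0 0.6;-0.9 -0.58 0 0 0 0 0.6;-0.9 -0.58 0.4 0 0 0 0.6;-0.9 -0.58 0.7 0 0 0 0.6;-0.9 -0.58 0.8 0 0 0 0.6;-0.9 -0.58 0.8 0 0 0 0.6;-0.9 -0.58 0.8 0 0 0 0.6;-0.3 -0.1 0.8 0 0 0 0.6;0 0 0.5 0 0 0 0.6;0 0 0 0 0 0 0.6;0 0 0 0 0 0 0.6"
}}

```text
time: 49.6
tcp_pos: [0.3557, -0.2618, 0.1995]
orientation: [0.64, 0.768, 0.0, -0.0]
force: [0.0, -0.2, 0.4]
width: 0.0556
```

```bash
python3 - <<'E'
from h import *
o=st(); d=save('wrist','w18');print(yawdeg(o))
for q in ['module_1_centre']:
  print(q,[(np.round(r['xyz'],4).tolist(),round(r['confidence'],2)) for r in nets.landmark_of(q,'wrist')])
zoom(d['img'],170,100,200,150,4,'w18z')
E
```

```text
t 49.6 p [ 0.3557 -0.2618  0.1995] R [[-0.181, 0.983, -0.0], [0.983, 0.181, 0.0], [0.0, -0.0, -1.0]] F [ 0.  -0.2  0.4] w 0.0556
10.434807692609281
module_1_centre [([0.3601, -0.2889, 0.0083], 0.62)]
```

View pics/w18z.png

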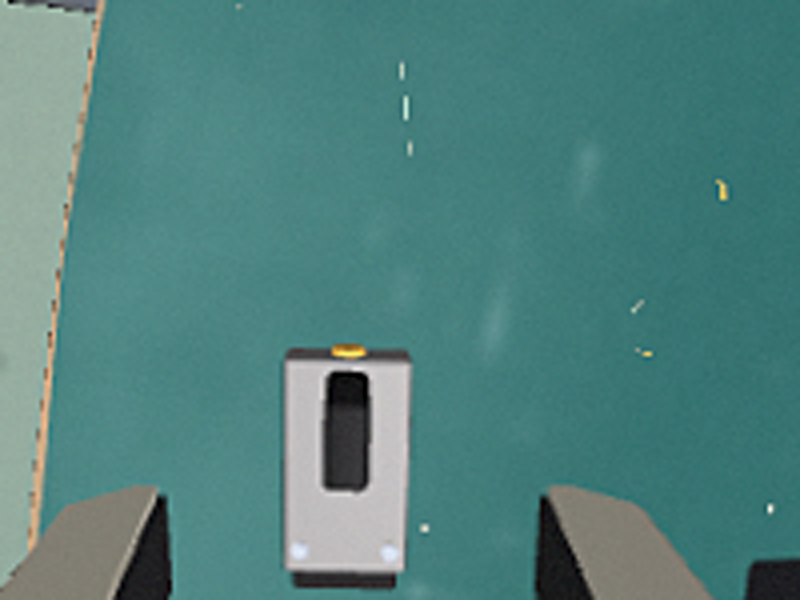

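```bash
cat >> h.py <<'E'
def modpose(d,o,c,off,f=4.0):
    # corners order: rear-left, rear-right, front-right, front-left (zoom px)
    uv=np.array(c,float)/f+np.array(off)-0.375
    X=wpl(d,o,uv,.014)[:,:2]
    r=(X[0]+X[1])/2;fr=(X[3]+X[2])/2; e=(r-fr)/np.linalg.norm(r-fr)
    print('len',np.linalg.norm(r-fr),'w',np.linalg.norm(X[1]-X[0]),np.linalg.norm(X[2]-X[3]),'yaw',np.degrees(np.arctan2(-e[0],e[1])))
    for q in (X[0]-X[3],X[1]-X[2]): print(' side yaw',np.degrees(np.arctan2(-q[0],q[1])))
    for q in (X[1]-X[0],X[2]-X[3]): print(' end yaw',np.degrees(np.arctan2(q[1],q[0])))
    m=(r+fr)/2; c=m-e*.003; g=m+e*.019
    print('centre',c,'grip',g); return c,g
E
python3 - <<'E'
from h import *
o=get_obs(); d=imaging.get_image('wrist')
c,g=modpose(d,o,[(285,358),(411,360),(404,571),(287,569)],(170,100)); print(rel(o,[*g,.102]),yawdeg(o))
E
```

```text
len 0.05334877850985972 w 0.02924768120991511 0.028741398092399558 yaw 9.656002967372372
 side yaw 9.928138950431531
 side yaw 9.38412883364031
 end yaw 9.43128215425604
 end yaw 9.324941211502573
centre [ 0.35917397 -0.28762907] grip [ 0.35548385 -0.26594076]
[-0.15  -0.045  3.92 ] 10.432043378621227
```

Call:
{"api": "step_arm", "payload": {
  "targets": "-0.15 -0.045 0.6 0 0 0.1 0.6;0 0 0.9 0 0 0 0.6;0 0 0.9 0 0 0 0.6;0 0 0.8 0 0 0 0.6;0 0 0.5 0 0 0 0.5;0 0 0.22 0 0 0 0.4;0 0 0 0 0 0 0;0 0 0 0 0 0 0;0 0 0 0 0 0 0;0 0 0 0 0 0 0;0 0 0 0 0 0 0;0 0 0 0 0 0 0;0 0 0 0 0 0 0;0 0 0 0 0 0 0;0 0 0 0 0 0 0"
}}

```text
time: 51.25
tcp_pos: [0.3551, -0.2662, 0.1017]
orientation: [0.646, 0.764, -0.0, 0.0]
force: [0.5, 1.1, 6.1]
width: 0.0097
```

Call:
{"api": "step_arm", "payload": {
  "targets": "0 0 -0.3 0 0 0 0;0 0 -0.8 0 0 0 0;0 0 -0.9 0 0 0 0;0 0 -0.9 0 0 0 0;0 0 -0.9 0 0 0.46 0;0 0 -0.9 0 0 0.46 0;0 0 -0.9 0 0 0 0;0 0 0 0 0.8 0 0;0 0 0 0 0.8 0 0;0 0 0 0 0.814 0 0;0 0 0 0 0 0 0;0 0 0 0 0 0 0"
}}

```text
time: 52.45
tcp_pos: [0.3547, -0.2662, 0.2411]
orientation: [0.684, 0.71, 0.115, -0.12]
force: [-0.1, 0.1, -1.1]
width: 0.0096
```

```bash
python3 - <<'E'
from h import *
o=st(); d=save('wrist','w19')
t=.3371
for x in (-.026,.026): 
  T=pl(t,x,.097+.022,.1177+.03); print(x,T,rel(o,T))
R=Ro.from_quat(o['orientation']).as_matrix(); a=np.radians(2.3)
Rt=np.stack([[-np.sin(a)*np.cos(t),np.cos(a)*np.cos(t),np.sin(t)],[np.cos(a),np.sin(a),0],[-np.sin(a)*np.sin(t),np.cos(a)*np.sin(t),-np.cos(t)]],1)
print('turn left',np.degrees(Ro.from_matrix(R.T@Rt).as_rotvec())/8)
E
```

```text
t 52.45 p [ 0.3547 -0.2662  0.2411] R [[-0.036, 0.999, -0.013], [0.944, 0.038, 0.328], [0.328, -0.001, -0.945]] F [-0.1  0.1 -1.1] w 0.0096
-0.026 [0.42607457 0.02355585 0.19974657] [10.296  3.298  5.327]
0.026 [0.47803268 0.0256427  0.19974657] [10.3    5.378  5.327]
turn left [ 0.00041847  0.01981431 -0.01435788]
```

View pics/w19.png

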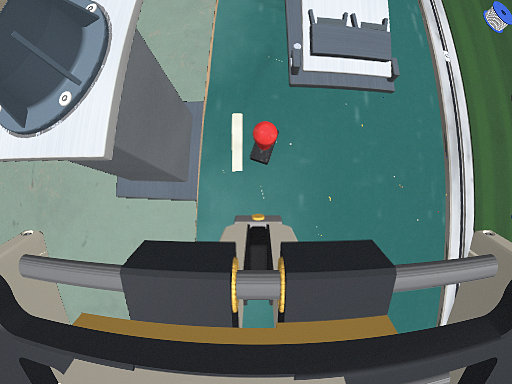

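Call:
{"api": "step_arm", "payload": {
  "targets": "0.5 0.15 0.2 0 0.02 -0.014 0;0.9 0.29 0.42 0 0 0 0;0.9 0.29 0.42 0 0 0 0;0.9 0.29 0.42 0 0 0 0;0.9 0.29 0.42 0 0 0 0;0.9 0.29 0.42 0 0 0 0;0.9 0.29 0.42 0 0 0 0;0.9 0.29 0.42 0 0 0 0;0.9 0.29 0.42 0 0 0 0;0.9 0.29 0.42 0 0 0 0;0.9 0.29 0.42 0 0 0 0;0.8 0.25 0.42 0 0 0 0;0 0 0 0 0 0 0;0 0 0 0 0 0 0"
}}

```text
time: 53.9
tcp_pos: [0.4254, 0.0208, 0.2136]
orientation: [0.682, 0.712, 0.117, -0.122]
force: [-0.2, 0.0, -0.1]
width: 0.0093
```

```bash
cat >> h.py <<'E'
def plc(o,t,yaw=2.3):
    # tcp in plate coords and remaining turn
    a=np.radians(yaw);Y=np.array([-np.sin(a)*np.cos(t),np.cos(a)*np.cos(t),np.sin(t)]);X=np.array([np.cos(a),np.sin(a),0]);Z=np.cross(X,Y)
    r=o['tcp_pos']-np.array([*H0,.021]); R=Ro.from_quat(o['orientation']).as_matrix(); Rt=np.stack([Y,X,-Z],1)
    return np.array([r@X,r@Y,r@Z]), np.degrees(Ro.from_matrix(R.T@Rt).as_rotvec())/8
E
python3 - <<'E'
from h import *
o=st(); d=save('wrist','w20')
p,r=plc(o,.3371); print('tcp plate',p,'turn',r,'module c',p-[0,.022,.0947])
save('scene','s20')
E
```

```text
t 53.9 p [0.4254 0.0208 0.2136] R [[-0.041, 0.999, -0.013], [0.942, 0.043, 0.332], [0.333, 0.001, -0.943]] F [-0.2  0.  -0.1] w 0.0093
tcp plate [-0.02683133  0.12099982  0.1616788 ] turn [ 0.00014606 -0.01501646  0.01918006] module c [-0.02683133  0.09899982  0.0669788 ]
```

View pics/w20.png

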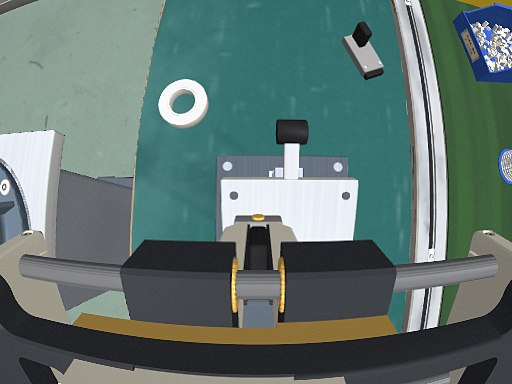

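View pics/s20.png

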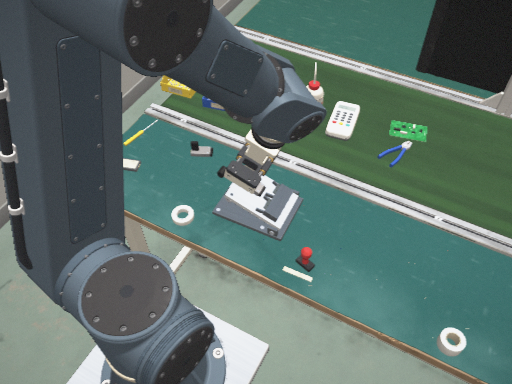

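Call:
{"api": "step_arm", "payload": {
  "targets": "0 0.033 0.4 0 -0.015 0.02 0;0 0 0.5 0 0 0 0;0 0 0.4 0 0 0 0;0 0 0.25 0 0 0 0;0 0 0.1 0 0 0 0;0 0 0 0 0 0 0;0 0 0 0 0 0 0"
}}

```text
time: 54.7
tcp_pos: [0.4263, 0.0336, 0.1748]
orientation: [0.684, 0.71, 0.117, -0.121]
force: [0.1, -0.6, -0.2]
width: 0.0098
```

```bash
python3 - <<'E'
from h import *
o=st(); d=save('wrist','w21')
p,r=plc(o,.3371); print('turn',r,'module c',p-[0,.022,.0947])
save('scene','s21')
im=cv2.resize(d['img'],None,fx=4,fy=4,interpolation=cv2.INTER_CUBIC)
pts=[pl(.337,*q) for q in [(-.056,.143,.016),(.056,.143,.016),(0,.18,.01)]]
print(wproj(d,o,np.array(pts)))
zoom(d['img'],170,100,200,150,4,'w21z')
E
```

```text
t 54.7 p [0.4263 0.0336 0.1748] R [[-0.036, 0.999, -0.012], [0.943, 0.038, 0.331], [0.331, 0.0, -0.944]] F [ 0.1 -0.6 -0.2] w 0.0098
turn [ 0.0059652  -0.00411832 -0.01493175] module c [-0.02532621  0.09818631  0.02610926]
[[210.56142325 191.3043426 ]
 [376.44178796 190.88473253]
 [296.45398926 133.4287587 ]]
```

View pics/w21z.png

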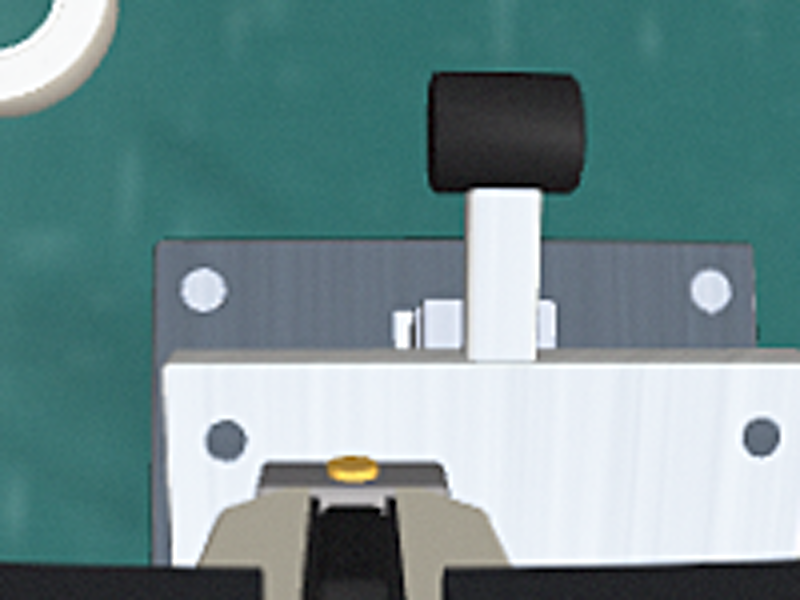

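Call:
{"api": "step_arm", "payload": {
  "targets": "0 -0.027 0.04 0 0 -0.01 0;0 0 0.03 0 0 0 0;0 0 0 0 0 0 0"
}}

```text
time: 55.1
tcp_pos: [0.4254, 0.0342, 0.1729]
orientation: [0.683, 0.711, 0.117, -0.121]
force: [0.3, 0.3, -0.6]
width: 0.0098
```

Call:
{"api": "step_arm", "payload": {
  "targets": "0 0 0.03 0 0 0 0;0 0 0 0 0 0 0"
}}

```text
time: 55.3
tcp_pos: [0.4255, 0.0345, 0.1722]
orientation: [0.683, 0.711, 0.117, -0.121]
force: [-0.2, -0.1, -0.2]
width: 0.0096
```

Call:
{"api": "step_arm", "payload": {
  "targets": "0 0 0.02 0 0 0 0;0 0 0 0 0 0 0"
}}

```text
time: 55.5
tcp_pos: [0.4255, 0.0346, 0.1718]
orientation: [0.683, 0.711, 0.117, -0.121]
force: [-0.4, -0.1, 0.4]
width: 0.01
```

```bash
python3 - <<'E'
from h import *
o=st(); p,r=plc(o,.3371); print('turn',r,'module c',p-[0,.022,.0947],'tq',o['torque'])
E
```

```text
t 55.5 p [0.4255 0.0346 0.1718] R [[-0.037, 0.999, -0.013], [0.943, 0.039, 0.331], [0.331, 0.0, -0.944]] F [-0.4 -0.1  0.4] w 0.01
turn [ 0.00388367 -0.00462303 -0.0051852 ] module c [-0.02611016  0.09821719  0.02291716] tq [-0.22919308 -0.00953164 -0.00771449]
```

Call:
{"api": "step_arm", "payload": {
  "targets": "0 0 0.02 0 0 0 0;0 0 0 0 0 0 0"
}}

```text
time: 55.7
tcp_pos: [0.4256, 0.0348, 0.1716]
orientation: [0.683, 0.711, 0.117, -0.121]
force: [-1.7, -1.7, 7.7]
width: 0.0097
```

Call:
{"api": "step_arm", "payload": {
  "targets": "0 0 0.02 0 0 0 0;0 0 0 0 0 0 0"
}}

```text
time: 55.9
tcp_pos: [0.4256, 0.0348, 0.1715]
orientation: [0.683, 0.711, 0.117, -0.121]
force: [-4.7, -4.3, 14.2]
width: 0.0098
```

Call:
{"api": "step_arm", "payload": {
  "targets": "0 0 0.02 0 0 0 0;0 0 0 0 0 0 0"
}}

```text
time: 56.1
tcp_pos: [0.4256, 0.0349, 0.1714]
orientation: [0.683, 0.711, 0.117, -0.121]
force: [-6.8, -5.7, 21.6]
width: 0.0095
```

Call:
{"api": "step_arm", "payload": {
  "targets": "0 0 -0.075 0 0 0 0;-0.2 0 0 0 0 0 0;-0.3 0 0 0 0 0 0;-0.3 0 0 0 0 0 0;-0.2 0 0 0 0 0 0;0 0 0 0 0 0 0"
}}

```text
time: 56.7
tcp_pos: [0.4264, 0.0103, 0.1634]
orientation: [0.684, 0.71, 0.116, -0.121]
force: [0.1, 0.1, -1.0]
width: 0.01
```

```bash
python3 - <<'E'
from h import *
o=st(); p,r=plc(o,.3371); print('turn',r,'module c',p-[0,.022,.0947])
E
```

```text
t 56.7 p [0.4264 0.0103 0.1634] R [[-0.036, 0.999, -0.013], [0.943, 0.038, 0.331], [0.331, -0.0, -0.943]] F [ 0.1  0.1 -1. ] w 0.01
turn [ 0.00170354 -0.00537899 -0.01347048] module c [-0.02622394  0.07245801  0.02311081]
```

Call:
{"api": "step_arm", "payload": {
  "targets": "-0.1 0 0 0 0 -0.01 0;-0.15 0 0 0 0 0 0;-0.15 0 0 0 0 0 0;0 0 0 0 0 0 0"
}}

```text
time: 57.1
tcp_pos: [0.4268, 0.0012, 0.1604]
orientation: [0.683, 0.711, 0.117, -0.121]
force: [-0.1, -0.1, -0.3]
width: 0.0098
```

Call:
{"api": "step_arm", "payload": {
  "targets": "-0.2 0 0 0 0 0 0;-0.2 0 0 0 0 0 0;-0.2 0 0 0 0 0 0;0 0 0 0 0 0 0"
}}

```text
time: 57.5
tcp_pos: [0.4274, -0.0131, 0.1553]
orientation: [0.683, 0.711, 0.117, -0.121]
force: [0.8, 0.1, -1.1]
width: 0.0095
```

```bash
python3 - <<'E'
from h import *
o=st(); p,r=plc(o,.3371); print('turn',r,'module c',p-[0,.022,.0947])
E
```

```text
t 57.5 p [ 0.4274 -0.0131  0.1553] R [[-0.038, 0.999, -0.013], [0.943, 0.04, 0.331], [0.331, 0.0, -0.943]] F [ 0.8  0.1 -1.1] w 0.0095
turn [ 0.00319616 -0.00473635  0.00011967] module c [-0.02616362  0.04763881  0.02320193]
```

Call:
{"api": "step_arm", "payload": {
  "targets": "-0.12 0 0 0 0 0 0;-0.1 0 0 0 0 0 0;0 0 0 0 0 0 0"
}}

```text
time: 57.8
tcp_pos: [0.4276, -0.018, 0.1536]
orientation: [0.683, 0.711, 0.117, -0.121]
force: [0.4, -0.5, -1.4]
width: 0.01
```

Call:
{"api": "step_arm", "payload": {
  "targets": "-0.06 0 0 0 0 0 0;0 0 0 0 0 0 0"
}}

```text
time: 58.0
tcp_pos: [0.4276, -0.019, 0.1533]
orientation: [0.683, 0.711, 0.117, -0.121]
force: [0.5, 3.3, 0.1]
width: 0.01
```

Call:
{"api": "step_arm", "payload": {
  "targets": "-0.04 0 0 0 0 0 0;0 0 0 0 0 0 0"
}}

```text
time: 58.2
tcp_pos: [0.4276, -0.0195, 0.1531]
orientation: [0.683, 0.711, 0.117, -0.122]
force: [0.3, 8.8, 3.2]
width: 0.0095
```

```bash
python3 - <<'E'
from h import *
o=st(); p,r=plc(o,.3371); print('turn',r,'module c',p-[0,.022,.0947])
E
```

```text
t 58.2 p [ 0.4276 -0.0195  0.1531] R [[-0.038, 0.999, -0.013], [0.942, 0.04, 0.333], [0.333, 0.0, -0.943]] F [0.3 8.8 3.2] w 0.0095
turn [ 0.00074241 -0.01827703  0.00215556] module c [-0.02618138  0.04090228  0.02325898]
```

Call:
{"api": "step_arm", "payload": {
  "targets": "0.01 0 0.01 0 0 0 0.3;0 0 0 0 0 0 0.3;0 0 0 0 0 0 0.3;0 0 0 0 0 0 0.3;0 0 -0.3 0 0 0 0.3;0 0 -0.6 0 0 0 0.3;0 0 -0.8 0 0 0 0.3;0 0 -0.8 0 0 0 0.4;0.3 0 -0.8 0 0 0 0.5;0.6 0 -0.5 0 0 0 0.6;0.6 0 0 0 0 0 0.6;0 0 0 0 0 0 0.6"
}}

```text
time: 59.4
tcp_pos: [0.4275, -0.0154, 0.2559]
orientation: [0.682, 0.712, 0.117, -0.12]
force: [0.1, -0.1, -1.0]
width: 0.0555
```

```bash
python3 - <<'E'
from h import *
o=st(); d=save('wrist','w22')
print(o['joint_pos'])
d=save('top','top22');P=cloud(d)
print([(np.round(r['xyz'],4).tolist(),round(r['confidence'],2)) for r in nets.landmark_of('module_1_centre','top')])
m=comp(P,d['img'],(.543,.261))
if m is not None: print(P[m].mean(0),m.sum())
E
```

```text
t 59.4 p [ 0.4275 -0.0154  0.2559] R [[-0.04, 0.999, -0.012], [0.943, 0.042, 0.331], [0.331, 0.002, -0.944]] F [ 0.1 -0.1 -1. ] w 0.0555
[-0.28925831  0.22497725  1.98945254  0.36602871  1.06785778 -0.53183298]
[([0.4242, -0.0104, 0.0596], 0.59)]
[0.54260668 0.26079317 0.01671789] 274
```

View pics/w22.png

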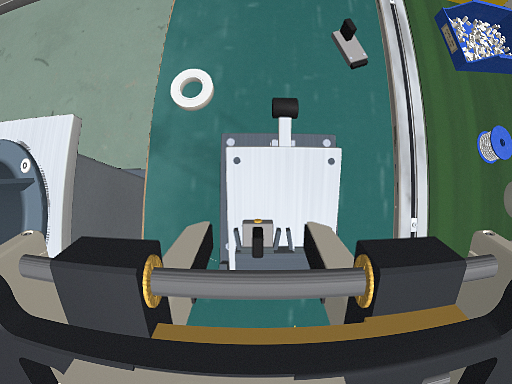

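View pics/top22.png

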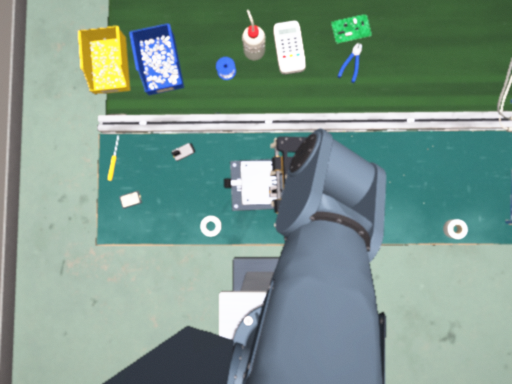

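Call:
{"api": "step_arm", "payload": {
  "targets": "0 0 0 0 -0.8 0 0.6;0 0 0 0 -0.8 0 0.6;0 0 0 0 -0.81 0 0.6;0 0 0 0 0 -0.95 0.6;0 0 0 0 0 -0.95 0.6;0 0 0 0 0 -0.94 0.6;0.5 0.5 0 0 0 0 0.6;0.9 0.9 0 0 0 0 0.6;0.9 0.9 0 0 0 0 0.6;0.9 0.9 0 0 0 0 0.6;0.9 0.9 0 0 0 0 0.6;0.9 0.9 0 0 0 0 0.6;0.9 0.9 0 0 0 0 0.6;0.9 0.9 0.5 0 0 0 0.6;0.9 0.9 0.7 0 0 0 0.6;0.9 0.9 0.7 0 0 0 0.6;0.22 0.3 0.3 0 0 0 0.6;0 0 0 0 0 0 0.6;0 0 0 0 0 0 0.6"
}}

```text
time: 61.45
tcp_pos: [0.5357, 0.277, 0.2003]
orientation: [0.537, 0.843, 0.0, -0.0]
force: [-0.8, -1.1, 0.4]
width: 0.056
```

```bash
python3 - <<'E'
from h import *
o=st(); d=save('wrist','w23');print(yawdeg(o))
print([(np.round(r['xyz'],4).tolist(),round(r['confidence'],2)) for r in nets.landmark_of('module_1_centre','wrist')])
zoom(d['img'],170,100,200,150,4,'w23z')
E
```

```text
t 61.45 p [0.5357 0.277  0.2003] R [[-0.423, 0.906, -0.0], [0.906, 0.423, 0.001], [0.001, 0.0, -1.0]] F [-0.8 -1.1  0.4] w 0.056
25.015614204352847
[]
```

View pics/w23z.png

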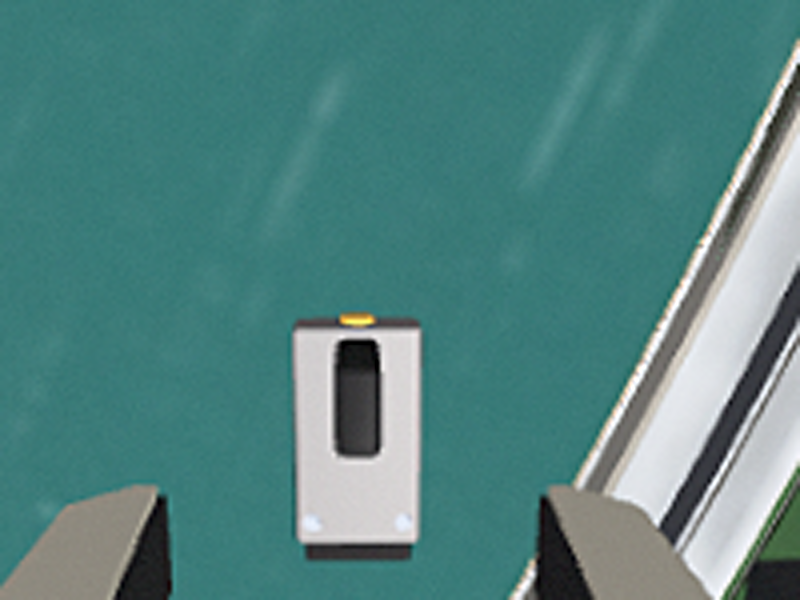

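```bash
python3 - <<'E'
from h import *
o=get_obs(); d=imaging.get_image('wrist')
c,g=modpose(d,o,[(294,327),(421,327),(418,543),(297,541)],(170,100)); print(rel(o,[*g,.1015]),yawdeg(o))
E
```

```text
len 0.053630931789898945 w 0.02939851072156017 0.02956599561640982 yaw 25.009763133209763
 side yaw 24.92313146934947
 side yaw 25.095497404006977
 end yaw 24.919577601947466
 end yaw 23.837807155968807
centre [0.54497014 0.26104025] grip [0.53566914 0.28097744]
[0.145 0.054 3.98 ] 24.988279424263343
```

Call:
{"api": "step_arm", "payload": {
  "targets": "0.145 0.054 0.6 0 0 0 0.6;0 0 0.9 0 0 0 0.6;0 0 0.9 0 0 0 0.6;0 0 0.8 0 0 0 0.6;0 0 0.5 0 0 0 0.5;0 0 0.25 0 0 0 0.4;0 0 0 0 0 0 0;0 0 0 0 0 0 0;0 0 0 0 0 0 0;0 0 0 0 0 0 0;0 0 0 0 0 0 0;0 0 0 0 0 0 0;0 0 0 0 0 0 0;0 0 0 0 0 0 0;0 0 0 0 0 0 0"
}}

```text
time: 63.1
tcp_pos: [0.5357, 0.2822, 0.1021]
orientation: [0.537, 0.844, 0.001, 0.0]
force: [-0.7, 0.6, 6.2]
width: 0.0095
```

Call:
{"api": "step_arm", "payload": {
  "targets": "0 0 -0.3 0 0 0 0;0 0 -0.8 0 0 0 0;0 0 -0.9 0 0 0 0;0 0 -0.9 0 0 0 0;0 0 -0.9 0 0 0.95 0;0 0 -0.9 0 0 0.95 0;0 0 -0.9 0 0 0.94 0;0 0 0 0 0.8 0 0;0 0 0 0 0.8 0 0;0 0 0 0 0.814 0 0;0 0 0 0 0 0 0;0 0 0 0 0 0 0"
}}

```text
time: 64.3
tcp_pos: [0.5354, 0.2815, 0.2416]
orientation: [0.683, 0.711, 0.116, -0.12]
force: [-0.7, -0.2, -1.3]
width: 0.0094
```

```bash
python3 - <<'E'
from h import *
o=st(); p,r=plc(o,.3371); print('turn',r,rel(o,pl(.3371,.026,.097+.022,.1177+.045)))
d=save('wrist','w24')
E
```

```text
t 64.3 p [0.5354 0.2815 0.2416] R [[-0.038, 0.999, -0.013], [0.944, 0.04, 0.329], [0.329, 0.0, -0.944]] F [-0.7 -0.2 -1.3] w 0.0094
turn [0.00286992 0.01381892 0.00092221] [-10.122  -2.704  -2.352]
```

View pics/w24.png

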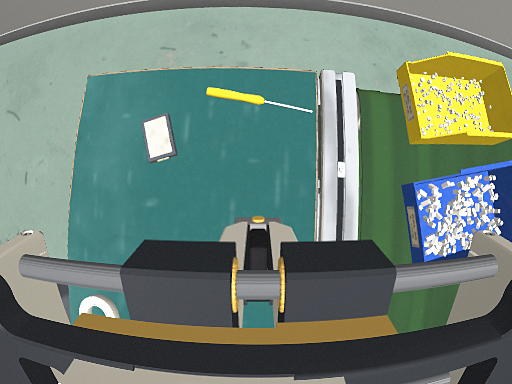

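Call:
{"api": "step_arm", "payload": {
  "targets": "-0.3 -0.1 -0.7 0 0.014 0 0;-0.8 -0.2 -0.5 0 0 0 0;-0.9 -0.24 -0.3 0 0 0 0;-0.9 -0.24 -0.2 0 0 0 0;-0.9 -0.24 -0.2 0 0 0 0;-0.9 -0.24 -0.2 0 0 0 0;-0.9 -0.24 -0.2 0 0 0 0;-0.9 -0.24 -0.2 0 0 0 0;-0.9 -0.24 -0.1 0 0 0 0;-0.9 -0.24 -0.1 0 0 0 0;-0.9 -0.24 0 0 0 0 0;-0.9 -0.24 0 0 0 0 0;-0.02 0 0 0 0 0 0;0 0 0 0 0 0 0;0 0 0 0 0 0 0"
}}

```text
time: 65.85
tcp_pos: [0.4788, 0.0189, 0.2214]
orientation: [0.682, 0.711, 0.118, -0.122]
force: [0.2, 0.1, -1.1]
width: 0.0098
```

```bash
python3 - <<'E'
from h import *
o=st(); p,r=plc(o,.3371); print('turn',r,'module c',p-[0,.022,.0951])
d=save('wrist','w25')
pts=[pl(.337,*q) for q in [(-.056,.143,.016),(.056,.143,.016),(0,.18,.01)]]
print((wproj(d,o,np.array(pts))+.375-[150,80])*4)
zoom(d['img'],150,80,200,150,4,'w25z')
E
```

```text
t 65.85 p [0.4788 0.0189 0.2214] R [[-0.039, 0.999, -0.012], [0.942, 0.041, 0.333], [0.333, 0.001, -0.943]] F [ 0.2  0.1 -1.1] w 0.0098
turn [ 0.00682922 -0.01953796  0.0111423 ] module c [0.02650638 0.09776281 0.07524041]
[[ 39.05701751 388.13585557]
 [576.91937849 386.17131649]
 [301.52924889 202.23102459]]
```

View pics/w25z.png

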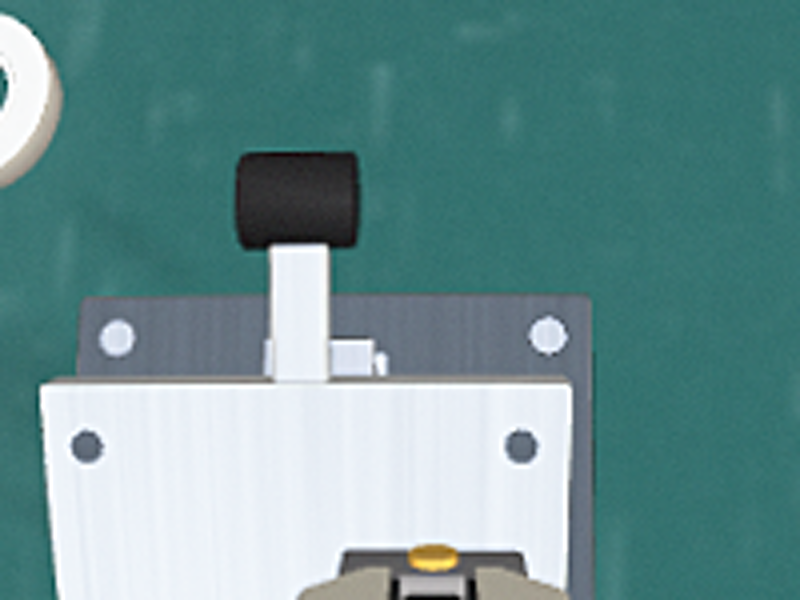

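Call:
{"api": "step_arm", "payload": {
  "targets": "0 -0.035 0.4 0 -0.015 0.01 0;0 0 0.6 0 0 0 0;0 0 0.5 0 0 0 0;0 0 0.3 0 0 0 0;0 0 0.15 0 0 0 0;0 0 0 0 0 0 0;0 0 0 0 0 0 0"
}}

```text
time: 66.6
tcp_pos: [0.4772, 0.0345, 0.1749]
orientation: [0.683, 0.711, 0.117, -0.121]
force: [-0.3, -0.7, -0.7]
width: 0.0098
```

```bash
python3 - <<'E'
from h import *
o=st(); p,r=plc(o,.3371); print('turn',r,'module c',p-[0,.022,.0951])
E
```

```text
t 66.6 p [0.4772 0.0345 0.1749] R [[-0.037, 0.999, -0.012], [0.943, 0.039, 0.331], [0.332, 0.001, -0.943]] F [-0.3 -0.7 -0.7] w 0.0098
turn [ 0.00601173 -0.00722017 -0.0044544 ] module c [0.02554553 0.09712723 0.02624104]
```

Call:
{"api": "step_arm", "payload": {
  "targets": "0 0 0.06 0 0 0 0;0 0 0.05 0 0 0 0;0 0 0 0 0 0 0"
}}

```text
time: 66.9
tcp_pos: [0.477, 0.0354, 0.1721]
orientation: [0.683, 0.711, 0.117, -0.121]
force: [0.5, -0.4, -1.5]
width: 0.01
```

Call:
{"api": "step_arm", "payload": {
  "targets": "0 0 0.02 0 0 0 0;0 0 0 0 0 0 0"
}}

```text
time: 67.1
tcp_pos: [0.477, 0.0356, 0.1717]
orientation: [0.683, 0.711, 0.117, -0.121]
force: [-0.2, -0.6, 0.5]
width: 0.01
```

Call:
{"api": "step_arm", "payload": {
  "targets": "0 0 0.02 0 0 0 0;0 0 0 0 0 0 0"
}}

```text
time: 67.3
tcp_pos: [0.4771, 0.0356, 0.1716]
orientation: [0.683, 0.711, 0.117, -0.121]
force: [-2.6, -2.8, 6.5]
width: 0.0099
```

Call:
{"api": "step_arm", "payload": {
  "targets": "0 0 -0.035 0 0 0 0;-0.2 0 0 0 0 0 0;-0.3 0 0 0 0 0 0;-0.3 0 0 0 0 0 0;-0.2 0 0 0 0 0 0;0 0 0 0 0 0 0"
}}

```text
time: 67.9
tcp_pos: [0.4779, 0.0112, 0.1633]
orientation: [0.684, 0.71, 0.117, -0.121]
force: [-1.0, 1.5, -0.5]
width: 0.0097
```

Call:
{"api": "step_arm", "payload": {
  "targets": "-0.1 0 0 0 0 0 0;-0.15 0 0 0 0 0 0;-0.15 0 0 0 0 0 0;0 0 0 0 0 0 0"
}}

```text
time: 68.3
tcp_pos: [0.4783, 0.0021, 0.1602]
orientation: [0.683, 0.71, 0.117, -0.121]
force: [0.9, 0.1, -0.4]
width: 0.0099
```

```bash
python3 - <<'E'
from h import *
o=st(); p,r=plc(o,.3371); print('turn',r,'module c',p-[0,.022,.0951])
E
```

```text
t 68.3 p [0.4783 0.0021 0.1602] R [[-0.037, 0.999, -0.013], [0.943, 0.039, 0.332], [0.332, 0.0, -0.943]] F [ 0.9  0.1 -0.4] w 0.0099
turn [ 0.00313288 -0.00763185 -0.00733786] module c [0.02533011 0.06175151 0.0230358 ]
```

Call:
{"api": "step_arm", "payload": {
  "targets": "-0.2 0 0 0 0 0 0;-0.2 0 0 0 0 0 0;-0.2 0 0 0 0 0 0;-0.12 0 0 0 0 0 0;0 0 0 0 0 0 0"
}}

```text
time: 68.8
tcp_pos: [0.4789, -0.0149, 0.1542]
orientation: [0.683, 0.71, 0.117, -0.121]
force: [-0.2, -0.0, -1.0]
width: 0.0096
```

Call:
{"api": "step_arm", "payload": {
  "targets": "-0.06 0 0 0 0 0 0;-0.04 0 0 0 0 0 0;0 0 0 0 0 0 0"
}}

```text
time: 69.1
tcp_pos: [0.479, -0.0161, 0.1538]
orientation: [0.683, 0.71, 0.117, -0.122]
force: [-0.0, 7.8, 3.0]
width: 0.0096
```

```bash
python3 - <<'E'
from h import *
o=st(); p,r=plc(o,.3371); print('turn',r,'module c',p-[0,.022,.0951])
E
```

```text
t 69.1 p [ 0.479  -0.0161  0.1538] R [[-0.037, 0.999, -0.013], [0.942, 0.039, 0.333], [0.334, -0.0, -0.943]] F [-0.   7.8  3. ] w 0.0096
turn [ 0.00034987 -0.02224784 -0.00732571] module c [0.02527417 0.04244786 0.02308167]
```

Call:
{"api": "step_arm", "payload": {
  "targets": "-0.03 0 0 0 0 0 0;0 0 0 0 0 0 0"
}}

```text
time: 69.3
tcp_pos: [0.479, -0.0163, 0.1538]
orientation: [0.683, 0.71, 0.118, -0.122]
force: [0.0, 11.7, 6.5]
width: 0.0099
```

Call:
{"api": "step_arm", "payload": {
  "targets": "0.02 0 0.01 0 0 0 0.3;0 0 0 0 0 0 0.3;0 0 0 0 0 0 0.3;0 0 0 0 0 0 0.3;0 0 -0.3 0 0 0 0.3;0 0 -0.6 0 0 0 0.3;0 0 -0.8 0 0 0 0.3;0 0 -0.8 0 0 0 0.4;0 0 -0.8 0 0 0 0.5;0 0 -0.5 0 0 0 0.6;0 0 0 0 -0.8 0 0.6;0 0 0 0 -0.8 0 0.6;0 0 0 0 -0.81 0 0.6;0 -0.5 0 0 0 0 0.6;0 -0.5 0 0 0 0 0.6;0 0 0 0 0 0 0.6;0 0 0 0 0 0 0.6"
}}

```text
time: 71.0
tcp_pos: [0.4554, -0.0498, 0.243]
orientation: [0.693, 0.721, 0.001, -0.001]
force: [1.0, 0.3, -0.2]
width: 0.0558
```

```bash
python3 - <<'E'
from h import *
o=st(); d=save('wrist','w26')
print([(np.round(r['xyz'],4).tolist(),round(r['confidence'],2)) for r in nets.landmark_of('module_1_centre','wrist')])
print(pl(.337,-.026,.04,.023),pl(.337,.026,.04,.023))
pts=[pl(.335,*q) for q in [(-.041,.07,.03),(-.011,.07,.03),(.011,.07,.03),(.041,.07,.03),(-.056,.143,.016),(.056,.143,.016),(0,.18,.01)]]
im=cv2.resize(d['img'],None,fx=4,fy=4,interpolation=cv2.INTER_CUBIC)
for p in wproj(d,o,np.array(pts)): print(np.round(p,1)); cv2.circle(im,tuple(int(round(q*4+1.5)) for q in p),2,(255,0,0),-1)
zoom(im,160*4,100*4,200*4,150*4,1,'w26z')
E
```

```text
t 71.0 p [ 0.4554 -0.0498  0.243 ] R [[-0.038, 0.999, 0.0], [0.999, 0.038, 0.002], [0.002, 0.001, -1.0]] F [ 1.   0.3 -0.2] w 0.0558
[([0.4313, -0.0048, 0.0584], 0.75)]
[ 0.42741118 -0.00972279  0.05593256] [ 0.47936928 -0.00763594  0.05593256]
[208.9 121.9]
[244.1 121.2]
[270.2 121.1]
[305.5 121.6]
[188.7  36.1]
[325.1  35.7]
[256.8  -9.7]
```

View pics/w26z.png

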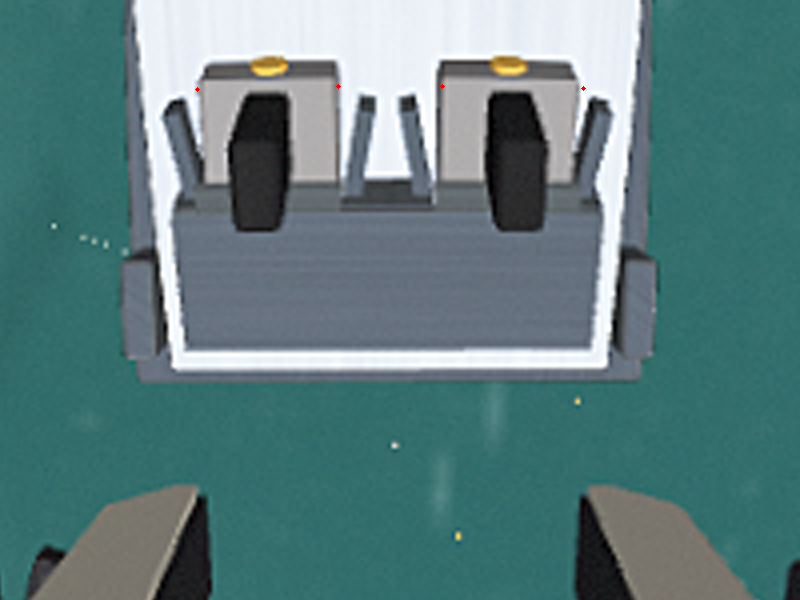

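Call:
{"api": "step_arm", "payload": {
  "targets": "0 0 -0.6 0 0 0 0.6;0 0 -0.8 0 0 0 0.6;0.5 0 -0.8 0 0 0 0.6;0.9 0 -0.3 0 0 0 0.6;0.9 0 0 0 0 0 0.6;0 0 0 0 0 0 0.6;0 0 0 0 0 0 0.6"
}}

```text
time: 71.8
tcp_pos: [0.4532, 0.0078, 0.3053]
orientation: [0.693, 0.721, 0.001, -0.001]
force: [-0.4, -1.4, 0.1]
width: 0.0559
```

```bash
python3 - <<'E'
from h import *
o=st(); d=save('wrist','w27')
im=cv2.resize(d['img'],None,fx=4,fy=4,interpolation=cv2.INTER_CUBIC)
pts=[pl(.337,*q) for q in [(-.041,.07,.03),(-.011,.07,.03),(.011,.07,.03),(.041,.07,.03),(-.056,.143,.016),(.056,.143,.016),(0,.18,.01),(-.056,-.012,.016),(.056,-.012,.016),(-.046,.062,.026),(.046,.062,.026)]]
for p in wproj(d,o,np.array(pts)): cv2.circle(im,tuple(int(round(q*4+1.5)) for q in p),2,(255,0,0),-1)
zoom(im,160*4,70*4,200*4,150*4,1,'w27z')
for q in ['module_1_centre','slot_a','knob']: print(q,[(np.round(r['xyz'],4).tolist(),round(r['confidence'],2)) for r in nets.landmark_of(q,'wrist')])
save('scene','s27')
E
```

```text
t 71.8 p [0.4532 0.0078 0.3053] R [[-0.04, 0.999, 0.0], [0.999, 0.04, 0.002], [0.002, 0.0, -1.0]] F [-0.4 -1.4  0.1] w 0.0559
module_1_centre []
slot_a [([0.4283, -0.0109, 0.0563], 0.64), ([0.4784, -0.0098, 0.0508], 0.64), ([0.4277, -0.0064, 0.0543], 0.55)]
knob [([0.449, 0.1254, 0.0891], 0.76)]
```

View pics/w27z.png

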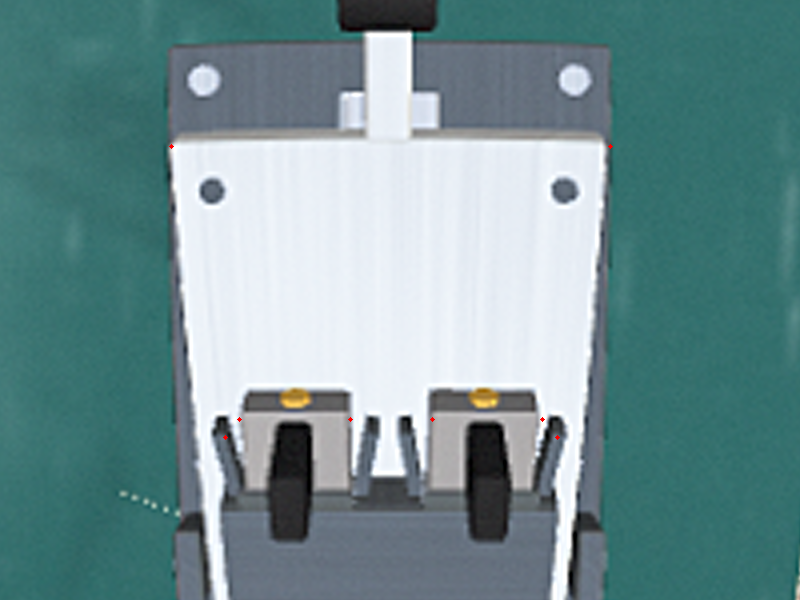

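View pics/s27.png

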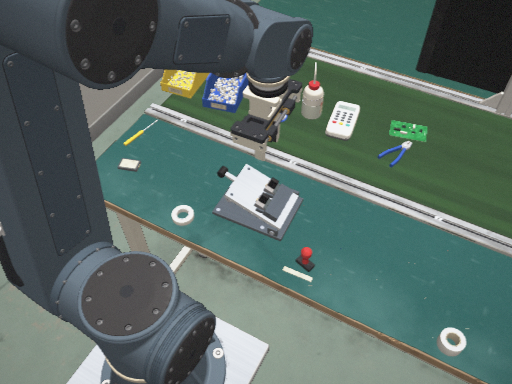

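```bash
python3 - <<'E'
from h import *
print(workorder.sign_off()); st()
E
```

```text
the job is handed in; nothing more can be done
None
the job is handed in; nothing more can be done
```

The job is done and handed in at about 72 s of the 210 s allowed; sign-off gives no verdict.

- **Stack:** I swung the plate open and stacked the three blocks on the bench (20, 13 and 10 mm, 43 mm in all) on the land. My last view of the stack before closing the plate showed it square and within a few millimetres of the land's centre. I did not view the whole stack again after that.
- **Plate:** I let the plate down onto the stack. In the pictures its angle reads about 0.335 rad, against 0.337 expected for 43 mm. The roller force itself cannot be measured; that the roller rests on the stack is inferred from this angle.
- **Modules:** I slid both modules nose first into separate sleeves until each pressed firmly on its inner stop, at about 9 to 12 N. The last picture shows both at equal depth, with the gripper clear of everything.
- **Disagreement:** My model of the plate puts both the plate corners and the modules' rear edges 1 to 2 mm nearer the hinge than they appear. The offset is the same for both, so the modules agree with fully home to well under a millimetre.
- **Tape, stamp and battery:** They look untouched in the final picture. I saw no module knocked aside and no slackening of the grip.

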